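Pack a converter module snug in its test clamp

ROBOT

A 6-joint arm with a two-finger parallel gripper is mounted at the origin on the work surface. World frame = base frame: x ahead of the robot, y to its left, z up, the work surface at z = 0. Lengths are in mm, angles in degrees, forces in N, time in s.
With the tool pointing down it reaches from about 300 to 850 mm from the base axis. Payload 4.2 kg.
Tool frame: the origin (TCP) lies between the finger pads; the fingertips stand 22 mm ahead of it and the grasp point (between the pads) lies 3 mm ahead of it (env.finger_overhang is the distance from the TCP to the fingertips, in mm); z points along the fingers, y is the line along which they close (so a half turn about z gives the same grasp; the last joint's range is limited). The gripper opens to 91 mm and grips with 3 to 60 N. Pads are 32 mm wide; open, the fingers measure 118 mm over their backs; the gripper's body (76 mm by 178 mm) begins 60 mm behind the grasp point.
Start: joints at [72.135, 18.312, 89.639, -0, 72.044, -1.146], TCP at [165.416, 550.71, 203.876] pointing down, gripper open.
Joint ranges: [-177.97, 177.97], [-48.28, 115.42], [12.27, 149.76], [-77.06, 257.06], [2.81, 150.46], [-146.56, 146.56]. Speed limits (degrees/s): [147.25, 147.25, 180, 180, 180, 180].

INTERFACE

Orientations are given as [roll, pitch, yaw] about the fixed x, y, z axes, in that order (R = Rz(yaw) Ry(pitch) Rx(roll)).
In Python, from workcell import state, cams, ticket, look_for, outline_of, env gives the robot as it stands.
- The arm moves only by the tool servo_tool, never from a script. Its argument "steps" is a list of rows, each a list of 3 entries, a list of its own where there are three numbers: the closure in counts, from 0 (fully open) to 255 (shut), then the shift along the tool's x, y, z in mm, then the turn, a rotation vector about the tool's x, y, z in rad. A call has exactly 10 rows; each row shifts and turns the commanded pose from where the row before left it, along the tool's axes as they then stand; what a row does not reach is not made up. A row lasts 1/10 s, in which the tool goes at most 50 mm and 8.59 degrees, less where a joint would pass 70% of its speed; a pose out of reach is approached as far as the arm can. A call with a gripper value outside its range is refused whole. The fingers move at their own pace and stop on an object; "squeeze" is the grip in N (left out, the last holds). Time passes only in rows, so rows that do not move let the fingers close, or fill a call up. It gives the time, the measured TCP pose, the force, the opening and the grip force at its end, in the units of the state.
- state(): the state, without advancing time (a new reading comes with each control period).
- cams.grab_frame(name): name is "scene" or "top"; returns a dict with "color" (400x640x3 uint8, red, green, blue), "z_map" (400x640 float32, mm along the optical axis (not along the pixel's ray), 0 where there is no reading), "fovy" (degrees; the focal length in pixels is half the picture's height over the tangent of half this angle, whatever the lens; pixels are square), "cx", "cy" (the principal point, pixels), "eye" and "rotation" of the camera in the world. Camera axes: x right, y up, looking along -z (the intrinsics and any distortion apply to the point x, -y, -z); pixel columns grow to the right and rows downward; lengths in mm; the calibration is good to about 2 mm. A picture is of the moment at which its call begins.
- ticket.job_done(): hands the job in; it is judged then, once.
Trained networks look in a picture, given as the dict that the camera call returned (one of the last four; its "shot" number tells which), for a name from the list of things; names that differ only in an ending like _2 or _b are one class to them, and where a whole thing is asked for, a point or a joint stands for the part that bears it (a point fixed in the world has none). Each returns a list of dicts, best first, with "confidence" (0 to 1); they miss things now and then, are a little off and sometimes report something else, mostly with a low value. They report only what shows in the picture. A call takes as long as a camera call. They do not tell look-alikes from the thing itself.
- look_for(picture, thing): "at" ([column, row] in pixels, amid what is visible of it).
- outline_of(picture, thing): "pixels" (400x640 bool, what is visible of it) and "at" ([column, row] in pixels, amid what is visible of it).
The state is a dict: "time_s": time; "qpos": joint angles; "qvel": joint speeds; "effort": joint torques, N m; "ee_pos": TCP position; "ee_rot": TCP orientation; "force": force on the tool from outside, world axes, zero at the start; "torque": the same for the moment, N m; "gripper_width": finger opening in mm; "gripper_force": force on a finger pad.
Only numpy, scipy, OpenCV 4.12 (cv2) and the standard library are available. Lean on these libraries where they do the work, as an engineer would, in place of code of your own. Each camera call takes 0.05 s, during which the arm holds its last target. There are 200 camera calls.

TASK

Park the red-handled clamp slider fully back, lay the converter module flat in the fixture's blue-walled pocket, and add green spacer plates on top of it one after another until the gap under the clamp's roller is snug: with the slider pushed fully home the roller should ride up onto the stack and press on it without hitting its stop. Lay any plates left over flat in the middle of the blue spares tray along its length, piled if need be, leave the clamp closed on the stack, and leave the other things on the bench alone.

Things in the scene. Friction and masses are not known exactly. Their poses are not given: they have to be found in the camera images.
- fixture: Aluminium clamp fixture fixed to the bench; origin on the bench surface, below the centre of its blue-walled pocket; z up. Base plate 12 mm thick, from x -58 to +148 and y -170 to +80 mm. A slider rail (30 mm wide, top 52 mm above the bench) runs along y at x = +100 mm.
- pocket_floor (a point): Centre of the pocket's floor, 12 mm above the bench; axes as the fixture. Pocket inside: 108 mm along y, 52 mm along x. End walls (6 mm) and corner posts (8 mm thick) rise to 75.5 mm above the bench; the posts cover |y| above 36 mm, between them both long sides are open (72 mm) for fingers. Outside of posts at x = +-34 mm.
- clamp (a joint): Sliding clamp on the rail, m: 0 = parked at the fixture's -y end, clear of the pocket (red mark); 0.12 = fully home, roller over the pocket's centre (green mark). Stays where left; 2 N friction, 5 to 12 N to ride onto a stack. Its cross-arm (24 mm wide, 122 to 134 mm above the bench) carries a sprung roller over the pocket's centre line.
- clamp_grip (a point): Centre of the clamp's red grip block, 155 mm above the bench, at fixture x = +100 mm, y = (clamp value - 0.12 m). Block: 24 by 24 mm in plan, from 134 to 176 mm above the bench, standing on the cross-arm. Take it from above.
- roller (a joint): Lift of the clamp's sprung roller, m: 0 = hanging free, 0.010 = hard against its stop. A snug stack lifts it about 0.004.
- roller_bottom (a point): Lowest line of the black roller (32 mm diameter, 34 mm long), 78 mm above the bench when free, at fixture x = 0. A stack topping at 82 mm above the bench is snug; one plate fewer leaves it 10 mm clear of the roller; one more stands above the pocket walls and blocks the roller.
- module_tall: Converter module, blue block with dark ribs and a flat white label on top: 44 (x) by 100 (y) by 56 mm high, 0.1 to 0.6 kg; origin at the centre of its underside, z up. Only one of the three modules is present. With this one a snug stack takes 1 plate.
- module_mid: Converter module, bare aluminium block with dark ribs and a flat white label on top: 44 (x) by 100 (y) by 42 mm high, 0.1 to 0.6 kg; origin at the centre of its underside, z up. Only one of the three modules is present. With this one a snug stack takes 2 plates.
- module_low: Converter module, copper-coloured block with dark ribs and a flat white label on top: 44 (x) by 100 (y) by 28 mm high, 0.1 to 0.6 kg; origin at the centre of its underside, z up. Only one of the three modules is present. With this one a snug stack takes 3 plates.
- plate1: Green spacer plate lying flat, yellow dots at its ends: 44 (x) by 100 (y) by 14 mm thick, about 0.1 kg; origin at the centre of its underside. Some plates may be absent; all plates are alike.
- plate2: Green spacer plate lying flat, yellow dots at its ends: 44 (x) by 100 (y) by 14 mm thick, about 0.1 kg; origin at the centre of its underside. Some plates may be absent; all plates are alike.
- plate3: Green spacer plate lying flat, yellow dots at its ends: 44 (x) by 100 (y) by 14 mm thick, about 0.1 kg; origin at the centre of its underside. Some plates may be absent; all plates are alike.
- plate4: Green spacer plate lying flat, yellow dots at its ends: 44 (x) by 100 (y) by 14 mm thick, about 0.1 kg; origin at the centre of its underside. Some plates may be absent; all plates are alike.
- spares_tray: Blue spares tray fixed to the bench: floor 100 (x) by 150 (y) mm, 4 mm above the bench; lips at its two y ends only (inside 140 mm apart, 12 mm high), open along both long sides. Origin: underside centre. Plates lie in it along its y; they may be piled.
- mug: White mug, 76 mm wide, 95 mm high: bystander, leave it alone.
- jar: Clear jar with red lid, 60 mm wide, 85 mm high: bystander, leave it alone.
- screwdriver: Screwdriver lying flat: bystander, leave it alone.
- brush: Brush lying flat: bystander, leave it alone.
- tape: Yellow tape ring, 90 mm wide, 20 mm high: bystander, leave it alone.
- wrench: Wrench lying flat: bystander, leave it alone.
There are look-alikes about, which are no part of the job. Leave any pink look-alike of the plate2 alone. What is shaped like the plate1 but purple is not meant.

How it is judged (in metres and radians):
On the way, in this order (a step that is already met when the one before it is completed fails the run):
1. the clamp is parked fully back (value of joint clamp below 0.012 m), for 0.2 s.
2. the module lies in the pocket (x of module_tall in the frame of fixture between -0.009 and 0.009 m and y of module_tall in the frame of fixture between -0.009 and 0.009 m and z of module_tall in the frame of fixture between 0.008 and 0.017 m and angle between each of module_tall, module_mid, module_low's own z axis and vertical below 0.1 rad and x of module_mid in the frame of fixture between -0.009 and 0.009 m and y of module_mid in the frame of fixture between -0.009 and 0.009 m and z of module_mid in the frame of fixture between 0.008 and 0.017 m and x of module_low in the frame of fixture between -0.009 and 0.009 m and y of module_low in the frame of fixture between -0.009 and 0.009 m and z of module_low in the frame of fixture between 0.008 and 0.017 m), for 0.2 s.
3. the clamp is fully home with its roller lifted onto a snug stack (all of step 2 and value of joint clamp above 0.112 m and value of joint roller between 0.0015 and 0.0075 m), for 0.3 s.
At the end, for the whole second after the job is handed in: Clamp within 8 mm of home, roller lifted 1.5 to 7.5 mm; module flat on the pocket floor (within 9 mm of centre); every plate present in the pocket above the module or flat in the tray (within 30 mm of its centre along each axis); all at rest (all of step 3 and ((x of plate1 in the frame of fixture between -0.012 and 0.012 m and y of plate1 in the frame of fixture between -0.012 and 0.012 m and z of plate1 in the frame of fixture between 0.03 and 0.08 m) or ((x of plate1 in the frame of spares_tray between -0.03 and 0.03 m and y of plate1 in the frame of spares_tray between -0.03 and 0.03 m and z of plate1 in the frame of spares_tray between 0.001 and 0.05 m) and (angle between plate1's own z axis and vertical below 0.1 rad or angle between plate1's own z axis and vertical above 3.04 rad))) and ((x of plate2 in the frame of fixture between -0.012 and 0.012 m and y of plate2 in the frame of fixture between -0.012 and 0.012 m and z of plate2 in the frame of fixture between 0.03 and 0.08 m) or ((x of plate2 in the frame of spares_tray between -0.03 and 0.03 m and y of plate2 in the frame of spares_tray between -0.03 and 0.03 m and z of plate2 in the frame of spares_tray between 0.001 and 0.05 m) and (angle between plate2's own z axis and vertical below 0.1 rad or angle between plate2's own z axis and vertical above 3.04 rad))) and ((x of plate3 in the frame of fixture between -0.012 and 0.012 m and y of plate3 in the frame of fixture between -0.012 and 0.012 m and z of plate3 in the frame of fixture between 0.03 and 0.08 m) or ((x of plate3 in the frame of spares_tray between -0.03 and 0.03 m and y of plate3 in the frame of spares_tray between -0.03 and 0.03 m and z of plate3 in the frame of spares_tray between 0.001 and 0.05 m) and (angle between plate3's own z axis and vertical below 0.1 rad or angle between plate3's own z axis and vertical above 3.04 rad))) and ((x of plate4 in the frame of fixture between -0.012 and 0.012 m and y of plate4 in the frame of fixture between -0.012 and 0.012 m and z of plate4 in the frame of fixture between 0.03 and 0.08 m) or ((x of plate4 in the frame of spares_tray between -0.03 and 0.03 m and y of plate4 in the frame of spares_tray between -0.03 and 0.03 m and z of plate4 in the frame of spares_tray between 0.001 and 0.05 m) and (angle between plate4's own z axis and vertical below 0.1 rad or angle between plate4's own z axis and vertical above 3.04 rad))) and linear speed of each of plate1, plate2, plate3, plate4, module_tall, module_mid, module_low below 0.02 m/s); the robot touches nothing.
It fails at once if a bystander (mug, jar, screwdriver, brush, tape, wrench) is moved more than 40 mm (distance of any of mug, jar, screwdriver, brush, tape, wrench from where it was at the start of the episode above 0.04 m).
Of module_tall, module_mid, module_low only 1 to 1 are there at a start; the rules pass over those that are not, and their reading is None.
Of plate1, plate2, plate3, plate4 only 3 to 4 are there at a start; the rules pass over those that are not, and their reading is None.
At some moment in a run one of module_tall, module_mid, module_low, plate1, plate2, plate3, plate4 may be knocked a few centimetres aside while the robot is not near it.
Once in a run the grip may slacken for a moment while it holds something.
It also fails if it takes over 200 s, if anything falls off the work surface, if the arm or the gripper's body presses on something with over 40 N, if the wrist force passes 120 N, or if a joint passes its speed limit or range.

## Working session

There is one attempt and no reset: what is moved stays moved. The work goes in short steps, Python scripts to look and compute and a tool call to move; the robot and the scene stay as the last step left them, time stands still between calls to the robot, and variables do not carry over. Pictures are saved under pics/ and viewed, at most 14 in all, crops included, and the job is handed in when it is done.

Besides the shell and the picture viewer there is one more tool, called as name(argument=value, ...), one argument or row to a line, values as JSON. servo_tool: Moves the arm, as the interface text tells. Its arguments: {"type":"object","properties":{"steps":{"type":"array","items":{"type":"array"}},"squeeze":{"type":"number"}},"required":["steps"]}

```bash
mkdir -p pics; ls
cat > h.py <<'E'
import numpy as np, cv2
from workcell import state, cams, ticket, look_for, outline_of, env
def save(p,n,crop=None,s=1):
    im=p["color"][:,:,::-1]
    if crop: c0,r0,c1,r1=crop; im=im[r0:r1,c0:c1]
    cv2.imwrite("pics/"+n,cv2.resize(im,None,fx=s,fy=s,interpolation=cv2.INTER_CUBIC))
def cloud(p):
    z=p["z_map"]; f=200/np.tan(np.radians(p["fovy"])/2)
    v,u=np.mgrid[0:400,0:640]
    c=np.stack([(u-p["cx"])/f*z,-(v-p["cy"])/f*z,-z],-1)
    w=c@np.array(p["rotation"]).T+np.array(p["eye"]); w[z==0]=np.nan
    return w
E
python3 - <<'E'
from h import *
for n in("top","scene"):
    p=cams.grab_frame(n); save(p,n+"0.png",None,1.25); print(n,{k:v for k,v in p.items() if k not in("color","z_map")})
    w=cloud(p)
    for t in "fixture clamp clamp_grip module_tall module_mid module_low plate1 spares_tray mug jar screwdriver brush tape wrench".split():
        for o in look_for(p,t)[:5]:
            c,r=map(int,o["at"]); print(t,round(o["confidence"],2),o["at"],np.round(w[r,c]))
print(state())
E
```

```text
pics
top {'fovy': 55.80275884578146, 'cx': 322.77655382596765, 'cy': 201.70597552849082, 'eye': array([ 369.49943611,   14.47542267, 1094.37150608]), 'rotation': array([  7.43436907,   1.68592238, -91.36246933]), 'shot': 1}Traceback (most recent call last):
  File "<stdin>", line 4, in <module>
  File "h.py", line 11, in cloud
    w=c@np.array(p["rotation"]).T+np.array(p["eye"]); w[z==0]=np.nan
      ~~~~~~~~~~~~~~~~~~~~~~~~~~~^~~~~~~~~~~~~~~~~~~
ValueError: operands could not be broadcast together with shapes (400,640) (3,)
```

```bash
sed -i 's/np.array(p\["rotation"\]).T/Ro.from_euler("xyz",p["rotation"],degrees=True).as_matrix().T/; 1a from scipy.spatial.transform import Rotation as Ro' h.py
python3 - <<'E'
from h import *
for n in("top","scene"):
    p=cams.grab_frame(n); save(p,n+"0.png",None,1.25); print(n,{k:v for k,v in p.items() if k not in("color","z_map")})
    w=cloud(p)
    for t in "fixture clamp clamp_grip module_tall module_mid module_low plate1 spares_tray mug jar screwdriver brush tape wrench".split():
        for o in look_for(p,t)[:5]:
            c,r=map(int,o["at"]); print(t,round(o["confidence"],2),np.round(o["at"]),np.round(w[r,c]))
print(state())
E
```

```text
top {'fovy': 55.80275884578146, 'cx': 322.77655382596765, 'cy': 201.70597552849082, 'eye': array([ 369.49943611,   14.47542267, 1094.37150608]), 'rotation': array([  7.43436907,   1.68592238, -91.36246933]), 'shot': 2}
fixture 0.74 [246. 164.] [633. 266.  13.]
fixture 0.72 [435. 223.] [ 442. -262.   51.]
fixture 0.56 [341. 188.] [540.  -7.  76.]
clamp 0.85 [327. 176.] [563.  27. 130.]
clamp_grip 0.87 [330. 172.] [584.  19.  93.]
module_tall 0.61 [429. 226.] [ 434. -244.   55.]
module_mid 0.53 [327. 206.] [489.  30.  96.]
plate1 0.94 [255. 213.] [484. 239.  16.]
plate1 0.86 [188. 287.] [281. 435.  11.]
plate1 0.86 [349. 261.] [340. -27.  13.]
plate1 0.82 [201. 214.] [485. 398.  11.]
plate1 0.65 [237. 307.] [223. 290.  14.]
spares_tray 0.73 [442. 161.] [ 623. -308.    6.]
spares_tray 0.25 [342. 189.] [537.  -9.  77.]
mug 0.95 [342. 104.] [807. -22.   4.]
jar 0.92 [422. 112.] [ 745. -239.   83.]
jar 0.57 [420. 257.] [ 349. -231.   -3.]
jar 0.24 [257. 264.] [341. 233.  17.]
screwdriver 0.63 [297. 113.] [777. 116.  23.]
brush 0.64 [256. 262.] [344. 239.  16.]
brush 0.47 [443. 162.] [ 624.
[... 1488 characters left out ...]
 187.] [ 624. -309.    4.]
{'time_s': 1.55, 'qpos': array([ 7.21353084e+01,  1.83114790e+01,  8.96402731e+01, -1.30579246e-03,
        7.20430052e+01, -1.14410737e+00]), 'qvel': array([ 0.05208544,  0.08835078, -0.02412431, -0.13859443, -0.09674823,
        0.08040627]), 'effort': array([ 2.30462152e-03, -4.12342572e+01, -2.32230484e+01,  7.34067312e-02,
        3.76299710e-02,  1.38795923e-05]), 'ee_pos': array([165.42280563, 550.70295184, 203.87150845]), 'ee_rot': array([1.79994783e+02, 1.34665580e-03, 1.63279818e+02]), 'force': array([ 0.05887109,  0.02072688, -0.00753625]), 'torque': array([-0.01013295,  0.07070161,  0.00559324]), 'gripper_force': 0.0, 'gripper_width': 91.49663273045081}
```

View pics/top0.png

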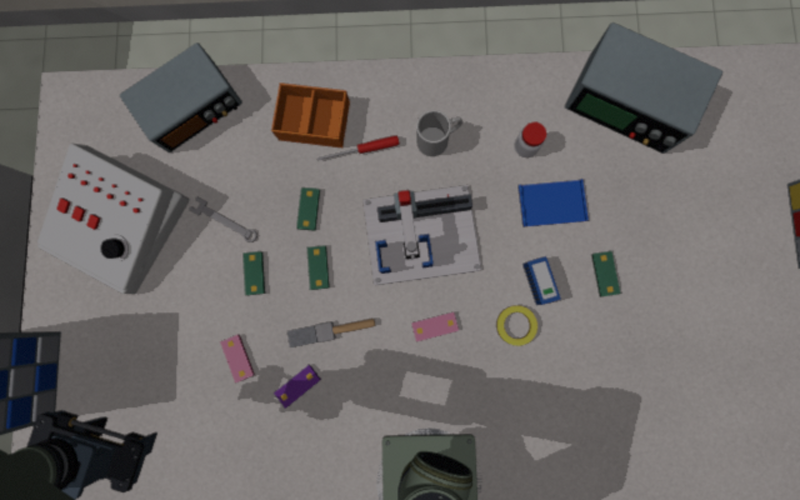

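View pics/scene0.png

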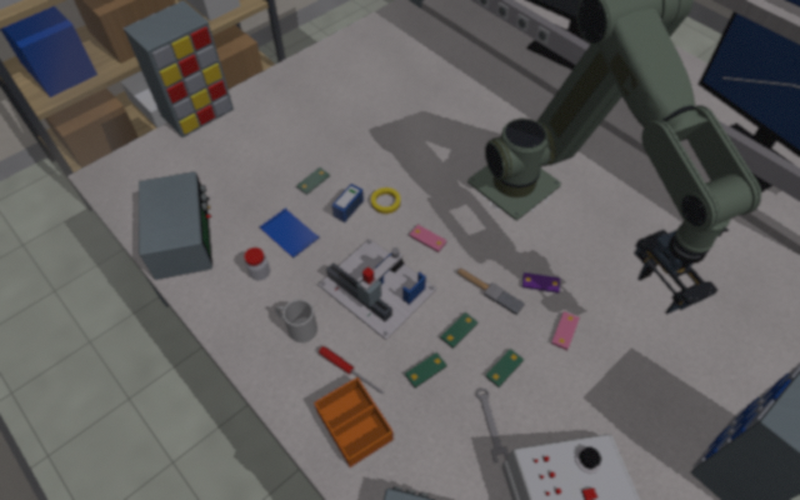

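```bash
cat >> h.py <<'E'
def rays(p,px,z):
    "world points of pixels px (N,2 col,row) on the plane at height z"
    f=200/np.tan(np.radians(p["fovy"])/2); px=np.asarray(px,float)
    d=np.c_[(px[:,0]-p["cx"])/f,-(px[:,1]-p["cy"])/f,-np.ones(len(px))]@Ro.from_euler("xyz",p["rotation"],degrees=True).as_matrix().T
    e=np.array(p["eye"]); return e+d*((z-e[2])/d[:,2])[:,None]
HUE={"green":((60,60,30),(95,255,255)),"blue":((100,110,40),(125,255,255)),"red":((0,150,70),(8,255,255))}
def blobs(p,col,z,amin=60):
    "rectangles (x,y,long,short,angle of long side) of a colour, on plane z"
    hsv=cv2.cvtColor(p["color"],cv2.COLOR_RGB2HSV); m=cv2.inRange(hsv,*HUE[col])
    n,l,st,ce=cv2.connectedComponentsWithStats(cv2.morphologyEx(m,cv2.MORPH_CLOSE,np.ones((3,3))))
    out=[]
    for i in range(1,n):
        if st[i,4]<amin: continue
        r,c=np.nonzero(l==i); w=rays(p,np.c_[c,r],z)[:,:2]
        (x,y),(a,b),t=cv2.minAreaRect(w.astype(np.float32))
        if a<b: a,b,t=b,a,t+90
        out.append([*ce[i],*w.mean(0),x,y,a,b,(t+90)%180-90+0])
    return np.array(out)
E
python3 - <<'E'
from h import *
np.set_printoptions(suppress=True,precision=1,linewidth=150)
for n in("top","scene"):
    p=cams.grab_frame(n); 
    for c,z in(("green",14),("blue",4),("blue",68),("blue",75.5),("red",176)): print(n,c,z);print(blobs(p,c,z,15 if c=="red" else 40))
    if n=="top": save(p,"fix.png",(285,140,395,235),7)
E
```

```text
top green 14
[[ 484.3   89.   834.7 -443.8  833.8 -445.1  130.7   45.9   61.6]
 [ 246.4  166.9  620.7  264.8  621.2  265.    96.8   42.6   -6.3]
 [ 254.3  213.8  481.4  241.5  481.9  242.    96.4   42.6    4.6]
 [ 202.8  218.4  472.3  391.5  472.8  391.9   96.1   42.9    4.5]
 [ 484.5  218.9  449.6 -414.   449.9 -414.2   96.2   44.     7. ]]
top blue 4
[[ 442.2  162.2  619.4 -308.8  619.8 -309.   151.    97.9  -86.8]
 [ 341.4  199.1  518.8  -11.3  516.4   -9.3   72.7   20.7    6.8]
 [ 304.8  204.7  505.2   95.8  504.3   93.1   73.2   22.2    7. ]
 [ 430.8  225.2  436.1 -264.7  438.  -271.4  100.8   54.2   15.1]
 [  17.4  281.4  303.8  935.   305.8  932.7   63.    54.5    1.1]
 [  35.   302.2  244.   878.4  243.5  877.1   59.1   46.8   -0.1]
 [   1.8  307.7  230.4  974.8  229.9  972.7   57.3   14.7    5.1]
 [  13.6  330.4  166.5  934.7  166.8  933.6   61.3   52.4    4.6]]
top blue 68
[[ 442.2  162.2  604.8 -289.9  605.1 -290.   142.1   92.2  -86.8]
 [ 341.4  199.1  510.1   -9.8  507.8   -7.9   68.4   19.5    6.8]
 [ 304.8  204.7  497.2   91.   496.4   88.5   68.9   20.9    7. ]
 [ 430
[... 3392 characters left out ...]
     6.2]]
scene red 176
[[  160.3    30.2   422.9 -1017.2   422.  -1018.6    92.6    49.9    69.6]
 [  150.7    52.    523.4  -925.    523.3  -924.4    79.8    47.6    69. ]
 [  173.1    71.9   521.4  -767.7   521.2  -767.5    69.2    41.4    69.6]
 [  141.4    73.3   614.4  -841.5   614.3  -841.4    76.1    43.5    68.6]
 [  164.2    91.3   603.3  -699.7   603.5  -699.3    62.     41.     70.5]
 [  202.9   204.7   786.   -185.8   786.   -185.9    46.3    40.8    76.1]
 [  294.5   219.2   610.5    45.1   613.3    46.1    36.1    18.2    49.4]
 [  268.2   287.3   810.5   167.    810.1   167.5    84.3    16.    -77.6]
 [  471.2   395.3   621.8   725.9   620.8   726.1    21.     18.9   -39.7]]
```

View pics/fix.png

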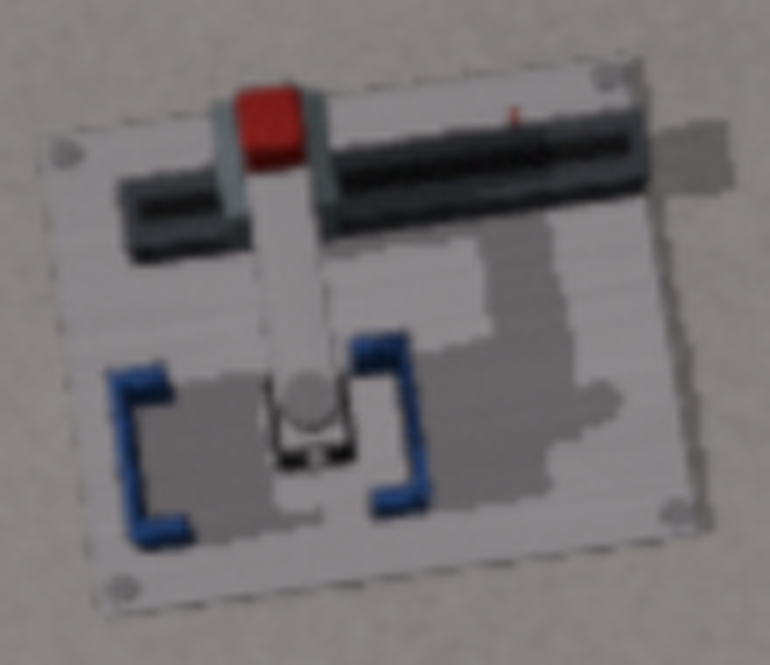

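servo_tool(
  steps=[
    [0,[0,0,-6],[0,0,0.128]],
    [0,[0,0,-6],[0,0,0.128]],
    [0,[0,0,-6],[0,0,0.128]],
    [0,[0,0,-6],[0,0,0.128]],
    [0,[0,0,-6],[0,0,0.128]],
    [0,[0,0,-6],[0,0,0.128]],
    [0,[0,0,-6],[0,0,0.128]],
    [0,[0,0,-6],[0,0,0.128]],
    [0,[0,0,-6],[0,0,0.135]],
    [0,[0,0,0],[0,0,0]],
  ],
)

```text
time_s: 2.65
ee_pos: [165.6, 551.1, 258.7]
ee_rot: [180.0, -0.1, 96.9]
force: [0.4, -0.0, -0.7]
gripper_width: 90.9
gripper_force: 0.0
```

```bash
cat > d.py <<'E'
import sys
from h import *
np.set_printoptions(suppress=True,precision=1)
"d.py x y z yaw: shift and turn (rad about tool z) to a tool-down pose, tool axes as now"
def delta(x,y,z,yaw):
    s=state(); R=Ro.from_euler("xyz",s["ee_rot"],degrees=True).as_matrix()
    t=(s["ee_rot"][2]-yaw+180)%360-180
    return R.T@(np.array([x,y,z])-s["ee_pos"]),np.radians(t)
if __name__=="__main__": print(state()["ee_pos"],state()["ee_rot"],*delta(*map(float,sys.argv[1:])))
E
python3 d.py 602.3 35.2 230 96.9
```

```text
[165.6 551.1 258.7] [180.   -0.1  96.9] [-564.7  371.7   28. ] -0.00018161804066751453
```

servo_tool(
  steps=[
    [0,[-37,24,0],[0,0,0]],
    [0,[-37,24,0],[0,0,0]],
    [0,[-37,24,0],[0,0,0]],
    [0,[-37,24,0],[0,0,0]],
    [0,[-37,24,0],[0,0,0]],
    [0,[-37,24,0],[0,0,0]],
    [0,[-37,24,0],[0,0,0]],
    [0,[-37,24,0],[0,0,0]],
    [0,[-37,24,0],[0,0,0]],
    [0,[-37,24,0],[0,0,0]],
  ],
)

```text
time_s: 3.65
ee_pos: [448.7, 210.5, 257.7]
ee_rot: [180.0, -0.0, 97.1]
force: [0.8, 1.4, 0.1]
gripper_width: 91.1
gripper_force: 0.0
```

servo_tool(
  steps=[
    [0,[-39,26,0],[0,0,0]],
    [0,[-39,26,0],[0,0,0]],
    [0,[-39,26,0],[0,0,0]],
    [0,[-39,26,0],[0,0,0]],
    [0,[-39,27,0],[0,0,0]],
    [0,[0,0,28],[0,0,0]],
    [0,[0,0,0],[0,0,0]],
    [0,[0,0,0],[0,0,0]],
    [0,[0,0,0],[0,0,0]],
    [0,[0,0,0],[0,0,0]],
  ],
)

```text
time_s: 4.65
ee_pos: [601.5, 35.1, 231.3]
ee_rot: [179.9, 0.0, 97.0]
force: [0.3, 0.0, -0.1]
gripper_width: 91.2
gripper_force: 0.0
```

```bash
python3 d.py 602.3 35.2 165 96.9
```

```text
[601.5  35.1 231.3] [179.9   0.   97. ] [ 0.1  0.6 66.3] 0.0015010228262873854
```

servo_tool(
  steps=[
    [0,[0,0.5,22],[0,0,0]],
    [0,[0,0,22],[0,0,0]],
    [0,[0,0,22],[0,0,0]],
    [0,[0,0,0],[0,0,0]],
    [0,[0,0,0],[0,0,0]],
    [255,[0,0,0],[0,0,0]],
    [255,[0,0,0],[0,0,0]],
    [255,[0,0,0],[0,0,0]],
    [255,[0,0,0],[0,0,0]],
    [255,[0,0,0],[0,0,0]],
  ],
  squeeze=15,
)

```text
time_s: 5.65
ee_pos: [602.0, 34.2, 164.1]
ee_rot: [180.0, -0.0, 96.9]
force: [0.3, 0.2, -0.8]
gripper_width: 54.4
gripper_force: 0.0
```

servo_tool(
  steps=[
    [255,[0,0,0],[0,0,0]],
    [255,[0,0,0],[0,0,0]],
    [255,[0,0,0],[0,0,0]],
    [255,[0,0,0],[0,0,0]],
    [255,[0,0,0],[0,0,0]],
    [255,[0,0,0],[0,0,0]],
    [255,[0,0,0],[0,0,0]],
    [255,[0,0,0],[0,0,0]],
    [255,[0,0,0],[0,0,0]],
    [255,[0,0,0],[0,0,0]],
  ],
)

```text
time_s: 6.65
ee_pos: [604.8, 34.6, 163.9]
ee_rot: [179.6, -0.0, 96.9]
force: [6.9, 1.0, -3.6]
gripper_width: 23.5
gripper_force: 15.0
```

servo_tool(
  steps=[
    [255,[0,2.5,0],[0,0,0]],
    [255,[-12,0,0],[0,0,0]],
    [255,[-12,0,0],[0,0,0]],
    [255,[-12,0,0],[0,0,0]],
    [255,[-12,0,0],[0,0,0]],
    [255,[-12,0,0],[0,0,0]],
    [255,[-12,0,0],[0,0,0]],
    [255,[-12,0,0],[0,0,0]],
    [255,[-10,0,0],[0,0,0]],
    [255,[0,0,0],[0,0,0]],
  ],
)

```text
time_s: 7.65
ee_pos: [615.6, -61.4, 163.9]
ee_rot: [-180.0, 0.2, 96.8]
force: [0.9, -1.6, -0.2]
gripper_width: 23.7
gripper_force: 15.0
```

servo_tool(
  steps=[
    [255,[-3,0,0],[0,0,0]],
    [255,[-2,0,0],[0,0,0]],
    [255,[-2,0,0],[0,0,0]],
    [255,[-2,0,0],[0,0,0]],
    [255,[0,0,0],[0,0,0]],
    [255,[0,0,0],[0,0,0]],
    [255,[0,0,0],[0,0,0]],
    [255,[0,0,0],[0,0,0]],
    [255,[0,0,0],[0,0,0]],
    [255,[0,0,0],[0,0,0]],
  ],
)

```text
time_s: 8.65
ee_pos: [616.3, -67.7, 163.8]
ee_rot: [-180.0, -0.0, 96.9]
force: [-3.5, 1.4, 2.7]
gripper_width: 23.9
gripper_force: 15.0
```

servo_tool(
  steps=[
    [255,[-2,-1,0],[0,0,0]],
    [255,[-2,0,0],[0,0,0]],
    [255,[-2,0,0],[0,0,0]],
    [255,[-2,0,0],[0,0,0]],
    [255,[0,0,0],[0,0,0]],
    [255,[0,0,0],[0,0,0]],
    [255,[0,0,0],[0,0,0]],
    [255,[0,0,0],[0,0,0]],
    [255,[0,0,0],[0,0,0]],
    [255,[0,0,0],[0,0,0]],
  ],
)

```text
time_s: 9.65
ee_pos: [616.4, -68.7, 163.7]
ee_rot: [180.0, -0.7, 96.8]
force: [-3.0, 18.5, 3.4]
gripper_width: 23.4
gripper_force: 15.0
```

servo_tool(
  steps=[
    [255,[3,1,0],[0,0,0]],
    [0,[0,0,0],[0,0,0]],
    [0,[0,0,0],[0,0,0]],
    [0,[0,0,0],[0,0,0]],
    [0,[0,0,0],[0,0,0]],
    [0,[0,0,0],[0,0,0]],
    [0,[0,0,-30],[0,0,0]],
    [0,[0,0,-40],[0,0,0]],
    [0,[-40,-20,-40],[0,0,0]],
    [0,[-40,-40,-40],[0,0,0]],
  ],
)

```text
time_s: 10.65
ee_pos: [580.6, -140.7, 297.5]
ee_rot: [179.9, 0.1, 97.0]
force: [0.7, -0.2, -0.3]
gripper_width: 90.4
gripper_force: 0.0
```

Run:
```python
from h import *
np.set_printoptions(suppress=True,precision=1,linewidth=150)
for n in("top","scene"):
    p=cams.grab_frame(n); w=cloud(p)
    for c,z in(("blue",75.5),("red",176)):
        b=blobs(p,c,z,15); print(n,c);print(b[(b[:,2]>350)&(b[:,2]<700)&(abs(b[:,3])<300)])
    o=outline_of(p,"module_tall")[0]; r,c=np.nonzero(o["pixels"]); q=w[r,c]; print(o["confidence"],o["at"])
    print("z pct",np.nanpercentile(q[:,2],[10,50,90]))
    top=rays(p,np.c_[c,r],56); 
    print("all",cv2.minAreaRect(top[:,:2].astype(np.float32)))
    k=q[:,2]>45; print("depth top",cv2.minAreaRect(top[k,:2].astype(np.float32)),cv2.minAreaRect(q[k,:2].astype(np.float32)))
    hsv=cv2.cvtColor(p["color"],cv2.COLOR_RGB2HSV)
    at=np.array(o["at"]); rr,cc=np.mgrid[0:400,0:640]
    m=(hsv[...,1]<60)&(hsv[...,2]>160)&(np.hypot(cc-at[0],rr-at[1])<25)
    r,c=np.nonzero(m); print("label",len(r)); 
    if len(r)>5: print(cv2.minAreaRect(rays(p,np.c_[c,r],56)[:,:2].astype(np.float32)))
    a=int(at[0]),int(at[1]); save(p,n+"m.png",(a[0]-35,a[1]-30,a[0]+35,a[1]+30),8)
    save(p,n+"fix2.png",(285,140,395,235) if n=="top" else (255,180,355,280),6)
ims=[cv2.resize(cv2.imread("pics/"+f),(400,330)) for f in("topm.png","scenem.png","topfix2.png","scenefix2.png")]
cv2.imwrite("pics/m4.png",np.vstack([np.hstack(ims[:2]),np.hstack(ims[2:])])[:600])
```

```text
top blue
[[341.5 199.  509.4  -9.8 506.8  -7.9  67.9  19.5   6.8]
 [304.8 204.8 496.1  90.4 495.5  87.9  68.4  20.7   7. ]]
top red
[[363.5 151.6 612.8 -65.6 613.2 -65.3  24.4  22.4 -75.5]]
0.32 [340.8, 188.9]
z pct [  8.3  11.8 119.1]
all ((546.5017700195312, 0.251068115234375), (209.33290100097656, 247.5688018798828), 6.801426410675049)
depth top ((561.8384399414062, -4.2286529541015625), (190.36334228515625, 222.66929626464844), 3.0367259979248047) ((538.9342041015625, 6.734405517578125), (211.02781677246094, 230.57872009277344), 79.95624542236328)
label 0
scene blue
[[ 278.4  165.2  467.  -217.8  456.7 -217.   100.4   61.8   -7.1]
 [ 230.7  185.8  645.7 -257.7  645.3 -258.4  143.2   90.   -87.1]
 [ 308.8  212.2  518.7    3.6  521.1    6.3   83.5   39.4    5.7]
 [ 330.9  231.6  515.5  107.4  511.   102.    84.3   36.4    6.7]]
scene red
[[270.7 200.4 620.4 -57.5 619.8 -54.8  33.7  18.6  76.8]]
0.65 [277.6, 164.0]
z pct [ 9.9 50.7 58.5]
all ((447.2172546386719, -241.87612915039062), (131.56068420410156, 72.69381713867188), 16.08894157409668)
depth top ((439.0794677734375, -253.00257873535156), (105.5642318725586, 55.79693603515625), 15.64703369140625) ((437.0101623535156, -257.55987548828125), (106.63864135742188, 52.91394805908203), 17.905197143554688)
label 0
```

View pics/m4.png

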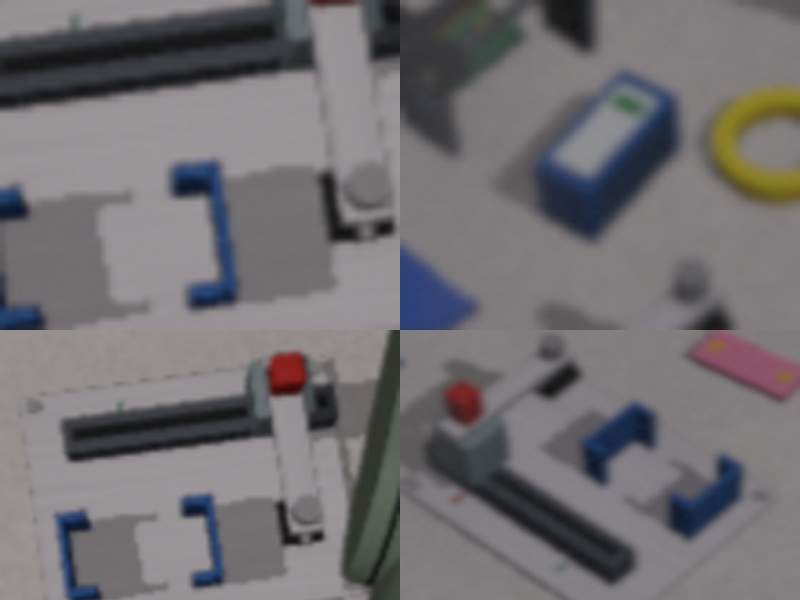

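servo_tool(
  steps=[
    [0,[25,-20,0],[0,0,0.14]],
    [0,[25,-20,0],[0,0,0.14]],
    [0,[25,-20,0],[0,0,0.14]],
    [0,[25,-20,0],[0,0,0.14]],
    [0,[0,-20,0],[0,0,0.14]],
    [0,[0,0,0],[0,0,0.14]],
    [0,[0,0,0],[0,0,0.14]],
    [0,[0,0,0],[0,0,0.14]],
    [0,[0,0,0],[0,0,0.14]],
    [0,[0,0,0],[0,0,0.14]],
  ],
)

```text
time_s: 11.85
ee_pos: [491.4, -24.7, 294.2]
ee_rot: [-179.9, 0.2, 16.4]
force: [-0.1, 0.4, 0.3]
gripper_width: 91.2
gripper_force: 0.0
```

Run:
```python
from h import *
np.set_printoptions(suppress=True,precision=1,linewidth=150)
p=cams.grab_frame("top"); w=cloud(p); np.savez("top1.npz",color=p["color"],z=p["z_map"])
r,c=np.mgrid[195:255,395:465]; r=r.ravel();c=c.ravel()
q=w[r,c]; k=(q[:,2]>42)&(q[:,2]<75); print(k.sum(), np.median(q[k,2]))
print("depth top",cv2.minAreaRect(rays(p,np.c_[c,r][k],56)[:,:2].astype(np.float32)),rays(p,np.c_[c,r][k],56)[:,:2].mean(0))
hsv=cv2.cvtColor(p["color"],cv2.COLOR_RGB2HSV)
m=((cv2.inRange(hsv,*HUE["blue"])>0)|(p["color"].min(2)>150))[r,c]
print("colour all",m.sum(),cv2.minAreaRect(rays(p,np.c_[c,r][m],56)[:,:2].astype(np.float32)),rays(p,np.c_[c,r][m],56)[:,:2].mean(0))
save(p,"mod.png",(395,195,465,255),8); print(state()["ee_pos"],state()["ee_rot"])
```

```text
631 54.826183666860516
depth top ((436.6468200683594, -260.09844970703125), (99.47906494140625, 46.719783782958984), 14.763833045959473) [ 436.4 -260.5]
colour all 294 ((434.67144775390625, -257.3446350097656), (96.296875, 52.204593658447266), 15.365774154663086) [ 434.4 -253.1]
[491.4 -24.7 294.2] [-179.9    0.2   16.2]
```

View pics/mod.png

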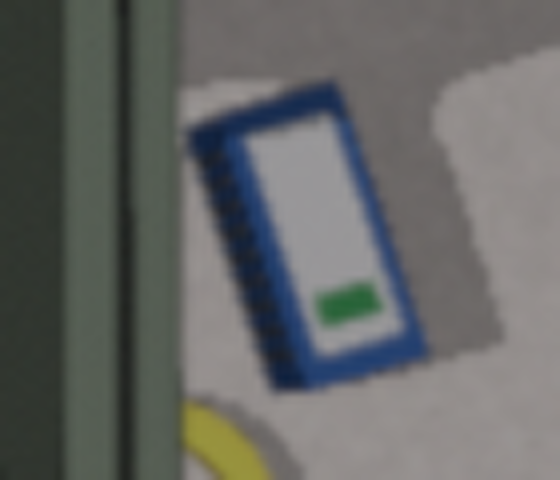

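```bash
python3 d.py 438.5 -258 120 15
```

```text
[491.4 -24.7 294.2] [-179.9    0.2   16.2] [-115.4  209.5  174.1] 0.021118146699089166
```

servo_tool(
  steps=[
    [0,[-16,30,0],[0,0,0.021]],
    [0,[-16,30,0],[0,0,0]],
    [0,[-16,30,0],[0,0,0]],
    [0,[-16,30,0],[0,0,0]],
    [0,[-17,30,20],[0,0,0]],
    [0,[-17,30,40],[0,0,0]],
    [0,[-17,30,40],[0,0,0]],
    [0,[0,0,40],[0,0,0]],
    [0,[0,0,34],[0,0,0]],
    [0,[0,0,0],[0,0,0]],
  ],
)

```text
time_s: 12.9
ee_pos: [434.8, -252.9, 120.8]
ee_rot: [-179.4, 0.5, 15.6]
force: [0.4, 0.4, 0.4]
gripper_width: 91.2
gripper_force: 0.0
```

```bash
python3 d.py 438.5 -258 40 15
```

```text
[ 434.8 -252.9  120.8] [-179.4    0.5   15.6] [ 2.8  6.7 80.8] 0.010156266052238442
```

servo_tool(
  steps=[
    [0,[0,0,0],[0,0,0]],
    [0,[0,0,20],[0,0,0]],
    [0,[0,0,30],[0,0,0]],
    [0,[0,0,30],[0,0,0]],
    [0,[0,0,0],[0,0,0]],
    [0,[0,0,0],[0,0,0]],
    [255,[0,0,0],[0,0,0]],
    [255,[0,0,0],[0,0,0]],
    [255,[0,0,0],[0,0,0]],
    [255,[0,0,0],[0,0,0]],
  ],
  squeeze=30,
)

```text
time_s: 13.9
ee_pos: [438.7, -255.7, 47.0]
ee_rot: [180.0, -0.1, 15.5]
force: [0.3, 0.2, -0.3]
gripper_width: 62.1
gripper_force: 0.0
```

servo_tool(
  steps=[
    [255,[0,0,0],[0,0,0]],
    [255,[0,0,0],[0,0,0]],
    [255,[0,0,0],[0,0,0]],
    [255,[0,0,0],[0,0,0]],
    [255,[0,0,0],[0,0,0]],
    [255,[0,0,0],[0,0,0]],
    [255,[0,0,-10],[0,0,0]],
    [255,[0,0,-20],[0,0,0]],
    [255,[0,0,0],[0,0,0]],
    [255,[0,0,0],[0,0,0]],
  ],
)

```text
time_s: 14.9
ee_pos: [438.6, -255.7, 76.8]
ee_rot: [179.9, -0.1, 15.5]
force: [-1.0, -0.1, 0.3]
gripper_width: 0.9
gripper_force: 0.0
```

```bash
python3 d.py 503.5 42.5 190 96.9
```

```text
[ 438.6 -255.7   76.8] [179.9  -0.1  15.5] [ 142.1 -270.  -113.3] -1.4214180303603006
```

servo_tool(
  steps=[
    [0,[0,-20,-40],[0,0,0]],
    [0,[0,-40,-40],[0,0,0]],
    [0,[0,-40,-40],[0,0,0]],
    [0,[0,-40,0],[0,0,0]],
    [0,[0,-40,0],[0,0,0]],
    [0,[0,-40,0],[0,0,0]],
    [0,[0,0,0],[0,0,0]],
    [0,[0,0,0],[0,0,0]],
    [0,[0,0,0],[0,0,0]],
    [0,[0,0,0],[0,0,0]],
  ],
)

```text
time_s: 15.9
ee_pos: [382.5, -53.4, 186.8]
ee_rot: [180.0, 0.0, 15.4]
force: [-0.0, 0.5, 0.3]
gripper_width: 77.7
gripper_force: 0.0
```

```bash
cat >> h.py <<'E'
def module(p):
    "top face of the blue module from the depth picture, away from the fixture"
    w=cloud(p); z=w[...,2]; m=(z>42)&(z<72)&(w[...,0]>330)&(w[...,0]<560)&(w[...,1]<-140)&(w[...,1]>-400)
    n,l,st,ce=cv2.connectedComponentsWithStats(m.astype(np.uint8)); i=1+np.argmax(st[1:,4])
    r,c=np.nonzero(l==i); t=rays(p,np.c_[c,r],56)[:,:2]
    return ce[i],cv2.minAreaRect(t.astype(np.float32)),t.mean(0)
E
python3 - <<'E'
from h import *
p=cams.grab_frame("top"); print(module(p)); save(p,"miss.png",(340,130,500,250),5)
b=blobs(p,"green",14); print(b[:,2:].round(1)); print(state()["ee_pos"])
E
```

```text
(array([434.12300319, 223.91373802]), ((436.6598205566406, -260.14788818359375), (99.47906494140625, 46.61753845214844), 14.763792037963867), array([ 436.35268008, -260.57465711]))
[[ 834.6 -444.   833.8 -445.1  133.2   46.    61.4]
 [ 620.7  264.8  621.2  265.    96.8   42.6   -6.3]
 [ 481.4  241.2  482.   241.6   96.4   42.4    4.5]
 [ 472.3  391.3  472.6  391.6   96.4   43.2    3.9]
 [ 449.7 -413.8  450.1 -413.9   95.8   43.5    7. ]]
[382.44773934 -53.33794498 186.75398253]
```

View pics/miss.png

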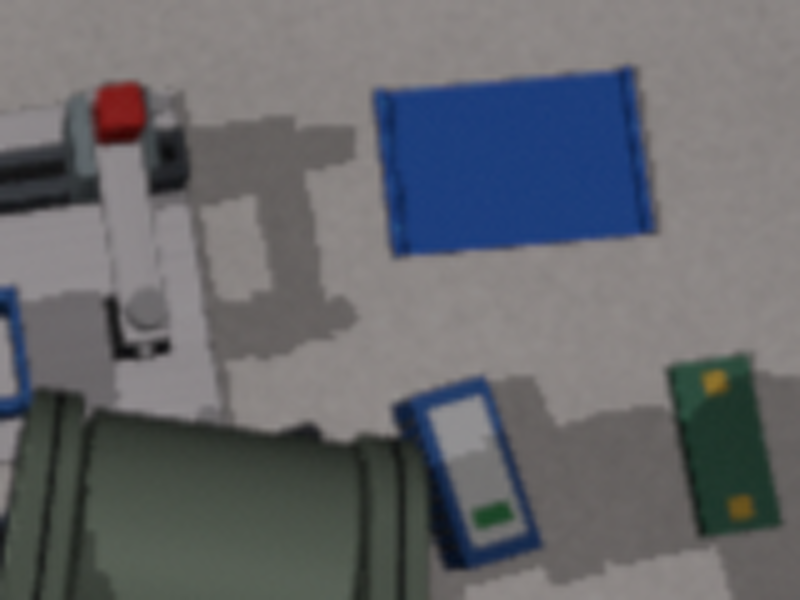

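servo_tool(
  steps=[
    [0,[0,40,0],[0,0,0]],
    [0,[0,40,0],[0,0,0]],
    [0,[0,40,0],[0,0,0]],
    [0,[0,40,0],[0,0,0]],
    [0,[0,40,20],[0,0,0]],
    [0,[0,20,40],[0,0,0]],
    [0,[0,0,20],[0,0,0]],
    [0,[0,0,0],[0,0,0]],
    [0,[0,0,0],[0,0,0]],
    [0,[0,0,0],[0,0,0]],
  ],
)

```text
time_s: 16.95
ee_pos: [441.7, -265.0, 108.4]
ee_rot: [179.9, -0.1, 15.5]
force: [0.6, -0.1, -0.2]
gripper_width: 91.3
gripper_force: 0.0
```

Run:
```python
from h import *
p=cams.grab_frame("scene"); save(p,"hov.png",(220,90,360,195),5.5)
p=cams.grab_frame("top"); print(module(p)); s=state();print(s["ee_pos"],s["ee_rot"],s["qpos"])
```

```text
(array([438.29545455, 239.63636364]), ((392.9977722167969, -269.7210693359375), (12.651010513305664, 39.53549575805664), 30.09712791442871), array([ 393.31962398, -269.1990682 ]))
[ 441.66362893 -264.73718885  108.558165  ] [ 1.79871133e+02 -1.25857659e-01  1.54831320e+01] [-3.22228399e+01  1.76107712e+01  1.05696294e+02  7.64683596e-03
  5.65129177e+01  4.22899605e+01]
```

View pics/hov.png

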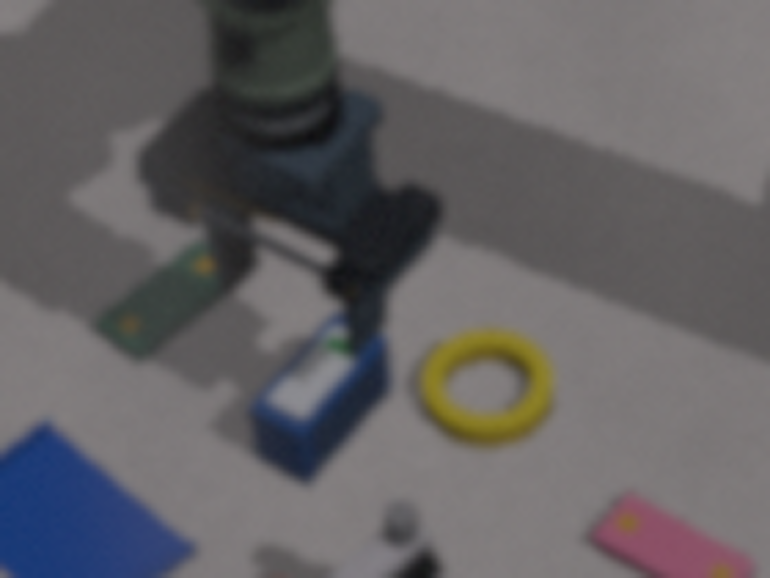

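servo_tool(
  steps=[
    [0,[-1,-7,0],[0,0,0]],
    [0,[0,0,15],[0,0,0]],
    [0,[0,0,15],[0,0,0]],
    [0,[0,0,15],[0,0,0]],
    [0,[0,0,15],[0,0,0]],
    [0,[0,0,8],[0,0,0]],
    [0,[0,0,0],[0,0,0]],
    [0,[0,0,0],[0,0,0]],
    [255,[0,0,0],[0,0,0]],
    [255,[0,0,0],[0,0,0]],
  ],
  squeeze=30,
)

```text
time_s: 18.05
ee_pos: [438.4, -258.2, 39.7]
ee_rot: [179.9, -0.1, 15.5]
force: [-0.5, -0.4, -0.4]
gripper_width: 78.4
gripper_force: 0.0
```

servo_tool(
  steps=[
    [255,[0,0,0],[0,0,0]],
    [255,[0,0,0],[0,0,0]],
    [255,[0,0,0],[0,0,0]],
    [255,[0,0,0],[0,0,0]],
    [255,[0,0,0],[0,0,0]],
    [255,[0,0,0],[0,0,0]],
    [255,[0,0,0],[0,0,0]],
    [255,[0,0,0],[0,0,0]],
    [255,[0,0,0],[0,0,0]],
    [255,[0,0,0],[0,0,0]],
  ],
)

```text
time_s: 19.05
ee_pos: [438.6, -258.5, 39.4]
ee_rot: [179.9, -0.1, 15.5]
force: [1.6, -3.3, 3.7]
gripper_width: 43.7
gripper_force: 30.0
```

Run:
```python
from h import *
p=cams.grab_frame("scene"); save(p,"hov2.png",(220,90,360,195),5.5)
s=state();print(s)
```

```text
{'time_s': 19.1, 'qpos': array([-3.18028670e+01,  2.20010938e+01,  1.11209534e+02, -3.46070120e-03,
        4.66921497e+01,  4.27381947e+01]), 'qvel': array([ 0.06427335, -0.06227509, -0.0407697 , -0.00863357,  0.05237916,
       -0.0866002 ]), 'effort': array([ 1.15089476e+00, -3.62886000e+01, -1.38976756e+01,  6.36847783e-01,
        1.10525150e+00,  9.31729039e-03]), 'ee_pos': array([ 438.60242335, -258.46175081,   39.36234037]), 'ee_rot': array([ 1.79926882e+02, -6.41276918e-02,  1.54613509e+01]), 'force': array([ 1.31480997, -3.91176806,  4.74060792]), 'torque': array([-0.80240808, -0.17482954,  0.01603719]), 'gripper_force': 30.021148324012756, 'gripper_width': 43.54329556056393}
```

View pics/hov2.png

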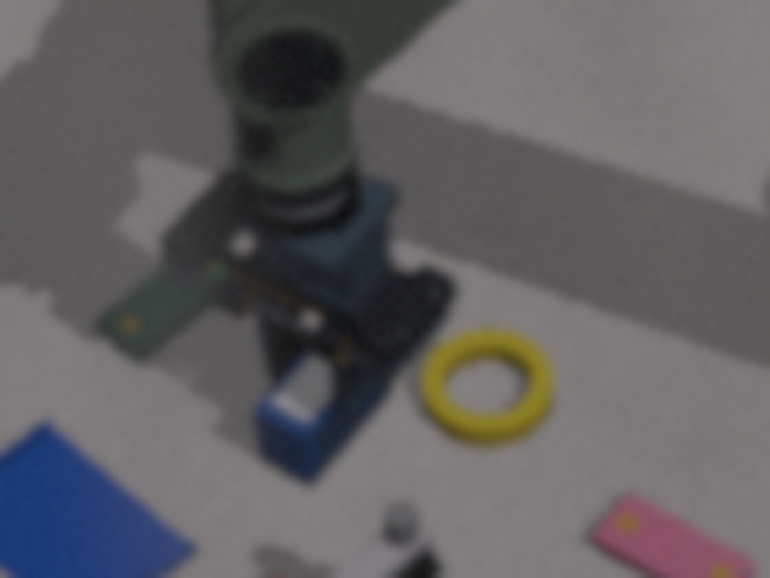

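servo_tool(
  steps=[
    [255,[0,0,-8],[0,0,0]],
    [255,[0,0,-20],[0,0,0]],
    [255,[0,0,-25],[0,0,0]],
    [255,[0,0,-25],[0,0,0]],
    [255,[0,0,-25],[0,0,0]],
    [255,[0,0,-25],[0,0,0]],
    [255,[0,0,-25],[0,0,0]],
    [255,[0,0,-25],[0,0,0]],
    [255,[0,0,0],[0,0,0]],
    [255,[0,0,0],[0,0,0]],
  ],
)

```text
time_s: 20.1
ee_pos: [436.7, -256.9, 215.7]
ee_rot: [-179.8, 0.1, 15.5]
force: [-0.3, 0.1, -3.2]
gripper_width: 43.8
gripper_force: 30.0
```

servo_tool(
  steps=[
    [255,[0,0,0],[0,0,-0.142]],
    [255,[0,0,0],[0,0,-0.142]],
    [255,[0,0,0],[0,0,-0.142]],
    [255,[0,0,0],[0,0,-0.142]],
    [255,[0,0,0],[0,0,-0.142]],
    [255,[0,0,0],[0,0,-0.142]],
    [255,[0,0,0],[0,0,-0.142]],
    [255,[0,0,0],[0,0,-0.142]],
    [255,[0,0,0],[0,0,-0.142]],
    [255,[0,0,0],[0,0,-0.142]],
  ],
)

```text
time_s: 21.1
ee_pos: [436.3, -256.7, 214.2]
ee_rot: [-179.7, -0.3, 97.2]
force: [0.0, -0.3, -2.6]
gripper_width: 43.8
gripper_force: 30.0
```

```bash
python3 d.py 503.5 42.3 210 96.8
```

```text
[ 436.3 -256.7  214.2] [-179.7   -0.3   97.2] [288.3 103.9   5. ] 0.00615412917568623
```

servo_tool(
  steps=[
    [255,[32,11.5,0],[0,0,0.006]],
    [255,[32,11.5,0],[0,0,0]],
    [255,[32,11.5,0],[0,0,0]],
    [255,[32,11.5,0],[0,0,0]],
    [255,[32,11.5,0],[0,0,0]],
    [255,[32,11.5,0],[0,0,0]],
    [255,[32,11.5,0],[0,0,0]],
    [255,[32,11.5,0],[0,0,0]],
    [255,[32,12,0],[0,0,0]],
    [255,[0,0,0],[0,0,0]],
  ],
)

```text
time_s: 22.1
ee_pos: [507.5, 43.5, 214.3]
ee_rot: [-179.7, -0.2, 96.7]
force: [0.2, -1.2, -3.2]
gripper_width: 43.7
gripper_force: 30.0
```

servo_tool(
  steps=[
    [255,[0,0,20],[0,0,0]],
    [255,[0,0,20],[0,0,0]],
    [255,[0,0,20],[0,0,0]],
    [255,[0,0,20],[0,0,0]],
    [255,[0,0,0],[0,0,0]],
    [255,[0,0,0],[0,0,0]],
    [255,[0,0,0],[0,0,0]],
    [255,[0,0,0],[0,0,0]],
    [255,[0,0,0],[0,0,0]],
    [255,[0,0,0],[0,0,0]],
  ],
)

```text
time_s: 23.1
ee_pos: [508.9, 40.0, 137.5]
ee_rot: [179.9, -0.0, 96.5]
force: [-0.2, -0.3, -3.5]
gripper_width: 43.6
gripper_force: 30.0
```

Run:
```python
from h import *
from d import delta
print(state()["ee_pos"],state()["ee_rot"],state()["gripper_width"],delta(503.5,42.3,52,96.8))
p=cams.grab_frame("scene"); save(p,"held.png",(270,150,370,270),5)
```

```text
[508.9  40.  137.5] [179.9  -0.   96.5] 43.64966532356562 (array([ 2.9, -5.1, 85.5]), np.float64(-0.005645120602087317))
```

View pics/held.png

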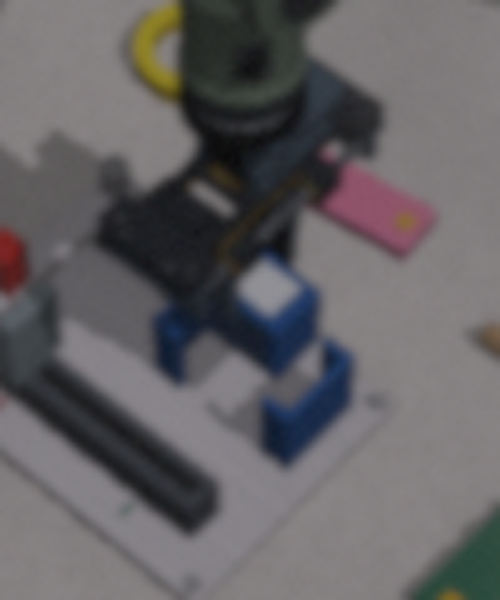

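servo_tool(
  steps=[
    [255,[3,-5,0],[0,0,-0.005]],
    [255,[0,0,10],[0,0,0]],
    [255,[0,0,8],[0,0,0]],
    [255,[0,0,0],[0,0,0]],
    [255,[0,0,0],[0,0,0]],
    [255,[0,0,0],[0,0,0]],
    [255,[0,0,0],[0,0,0]],
    [255,[0,0,0],[0,0,0]],
    [255,[0,0,0],[0,0,0]],
    [255,[0,0,0],[0,0,0]],
  ],
)

```text
time_s: 24.15
ee_pos: [503.4, 42.4, 119.1]
ee_rot: [180.0, -0.0, 96.8]
force: [-0.3, -0.2, -2.1]
gripper_width: 43.6
gripper_force: 30.0
```

```bash
python3 d.py 503.5 42.3 52 96.8
```

```text
[503.4  42.4 119.1] [180.   -0.   96.8] [-0.1  0.1 67.1] -0.0006406420882271501
```

servo_tool(
  steps=[
    [255,[0,0,8],[0,0,0]],
    [255,[0,0,8],[0,0,0]],
    [255,[0,0,6],[0,0,0]],
    [255,[0,0,6],[0,0,0]],
    [255,[0,0,6],[0,0,0]],
    [255,[0,0,6],[0,0,0]],
    [255,[0,0,0],[0,0,0]],
    [255,[0,0,0],[0,0,0]],
    [255,[0,0,0],[0,0,0]],
    [255,[0,0,0],[0,0,0]],
  ],
)

```text
time_s: 25.15
ee_pos: [503.6, 42.4, 79.4]
ee_rot: [180.0, -0.0, 96.8]
force: [0.6, -0.5, -2.3]
gripper_width: 43.7
gripper_force: 30.0
```

servo_tool(
  steps=[
    [255,[0,0,6],[0,0,0]],
    [255,[0,0,6],[0,0,0]],
    [255,[0,0,6],[0,0,0]],
    [255,[0,0,5],[0,0,0]],
    [255,[0,0,3],[0,0,0]],
    [255,[0,0,1.5],[0,0,0]],
    [255,[0,0,0],[0,0,0]],
    [255,[0,0,0],[0,0,0]],
    [255,[0,0,0],[0,0,0]],
    [255,[0,0,0],[0,0,0]],
  ],
)

```text
time_s: 26.15
ee_pos: [503.4, 42.4, 51.6]
ee_rot: [180.0, -0.0, 96.8]
force: [-0.4, 0.2, -2.3]
gripper_width: 43.4
gripper_force: 30.0
```

servo_tool(
  steps=[
    [255,[0,0,1],[0,0,0]],
    [255,[0,0,0.5],[0,0,0]],
    [0,[0,0,0],[0,0,0]],
    [0,[0,0,0],[0,0,0]],
    [0,[0,0,0],[0,0,0]],
    [0,[0,0,0],[0,0,0]],
    [0,[0,0,0],[0,0,0]],
    [0,[0,0,0],[0,0,0]],
    [0,[0,0,-10],[0,0,0]],
    [0,[0,0,-20],[0,0,0]],
  ],
)

```text
time_s: 27.15
ee_pos: [502.2, 42.3, 79.6]
ee_rot: [-179.8, -0.0, 96.8]
force: [0.4, -0.4, -0.5]
gripper_width: 91.3
gripper_force: 0.0
```

servo_tool(
  steps=[
    [0,[0,0,-30],[0,0,0]],
    [0,[0,0,-40],[0,0,0]],
    [0,[0,0,-40],[0,0,0]],
    [0,[40,0,-10],[0,0,-0.14]],
    [0,[40,0,0],[0,0,-0.14]],
    [0,[40,0,0],[0,0,-0.14]],
    [0,[40,0,0],[0,0,-0.14]],
    [0,[0,0,0],[0,0,-0.14]],
    [0,[0,0,0],[0,0,-0.14]],
    [0,[0,0,0],[0,0,-0.14]],
  ],
)

```text
time_s: 28.15
ee_pos: [452.1, 192.5, 200.8]
ee_rot: [180.0, 0.0, 153.3]
force: [-0.0, 0.2, 0.0]
gripper_width: 91.3
gripper_force: 0.0
```

```bash
cat > look.py <<'E'
from h import *
from d import delta
np.set_printoptions(suppress=True,precision=1,linewidth=150)
for n in("top","scene"):
    p=cams.grab_frame(n); b=blobs(p,"green",14); print(n); print(b[abs(b[:,6]-95)<25])
    w=cloud(p)
    q=w.reshape(-1,3); k=(np.hypot(q[:,0]-503,q[:,1]-42)<70); z=q[k,2]
    for lo,hi in((60,72),(75,90)):
        kk=k&(q[:,2]>lo)&(q[:,2]<hi)&(np.hypot(q[:,0]-503,q[:,1]-42)<48); print(lo,kk.sum(),np.median(q[kk],0) if kk.any() else "")
s=state(); print(s["ee_pos"],s["ee_rot"],s["qpos"][5])
E
python3 look.py
```

```text
top
[[ 248.2  162.9  632.6  259.8  626.1  264.4   86.8   42.4   -6.3]
 [ 484.5  219.   449.4 -414.   449.9 -414.1   96.1   44.     7. ]]
60 542 [504.4  41.3  66.9]
75 2 [498.   77.6  76. ]
scene
[[366.4 264.  487.7 246.9 486.  247.   94.6  39.9   4.8]
 [402.9 294.  477.5 396.6 476.3 396.3  96.1  40.6   4.4]
 [340.1 295.6 625.8 270.  625.2 269.5  96.4  42.1  -6.6]]
60 311 [505.8  42.5  67.3]
75 4 [495.6  30.2  76.5]
[452.3 192.1 200.7] [180.    0.  152.9] -41.24754917120839
```

```bash
python3 d.py 485 243.5 100 184.6
```

```text
[452.3 192.1 200.7] [180.    0.  152.9] [ -5.6  60.5 100.7] -0.552957085111927
```

servo_tool(
  steps=[
    [0,[0,0,0],[0,0,-0.14]],
    [0,[0,0,0],[0,0,-0.14]],
    [0,[0,0,0],[0,0,-0.14]],
    [0,[0,0,0],[0,0,-0.133]],
    [0,[-18,24,20],[0,0,0]],
    [0,[-18,24,30],[0,0,0]],
    [0,[0,0,30],[0,0,0]],
    [0,[0,0,20],[0,0,0]],
    [0,[0,0,0],[0,0,0]],
    [0,[0,0,0],[0,0,0]],
  ],
)

```text
time_s: 29.25
ee_pos: [484.9, 242.8, 100.7]
ee_rot: [180.0, 0.0, -175.5]
force: [0.6, -0.0, 1.0]
gripper_width: 91.2
gripper_force: 0.0
```

```bash
python3 d.py 485 243.5 25 184.6
```

```text
[484.9 242.8 100.7] [ 180.     0.  -175.5] [-0.2  0.7 75.7] -0.001981677780553074
```

servo_tool(
  steps=[
    [0,[0,0,20],[0,0,0]],
    [0,[0,0,20],[0,0,0]],
    [0,[0,0,20],[0,0,0]],
    [0,[0,0,12],[0,0,0]],
    [0,[0,0,3],[0,0,0]],
    [0,[0,0,0],[0,0,0]],
    [0,[0,0,0],[0,0,0]],
    [255,[0,0,0],[0,0,0]],
    [255,[0,0,0],[0,0,0]],
    [255,[0,0,0],[0,0,0]],
  ],
  squeeze=25,
)

```text
time_s: 30.25
ee_pos: [484.7, 242.8, 25.4]
ee_rot: [180.0, 0.0, -175.4]
force: [-0.5, 0.5, -0.4]
gripper_width: 69.9
gripper_force: 0.0
```

servo_tool(
  steps=[
    [255,[0,0,0],[0,0,0]],
    [255,[0,0,0],[0,0,0]],
    [255,[0,0,0],[0,0,0]],
    [255,[0,0,0],[0,0,0]],
    [255,[0,0,0],[0,0,0]],
    [255,[0,0,0],[0,0,0]],
    [255,[0,0,0],[0,0,0]],
    [255,[0,0,0],[0,0,0]],
    [255,[0,0,0],[0,0,0]],
    [255,[0,0,0],[0,0,0]],
  ],
)

```text
time_s: 31.25
ee_pos: [484.5, 242.7, 25.0]
ee_rot: [180.0, 0.0, -175.4]
force: [0.7, -0.4, -0.4]
gripper_width: 0.0
gripper_force: 0.0
```

servo_tool(
  steps=[
    [0,[0,0,-30],[0,0,0]],
    [0,[0,0,-40],[0,0,0]],
    [0,[0,0,-40],[0,0,0]],
    [0,[0,-40,-40],[0,0,0]],
    [0,[0,-40,0],[0,0,0]],
    [0,[0,-40,0],[0,0,0]],
    [0,[0,-40,0],[0,0,0]],
    [0,[0,-40,0],[0,0,0]],
    [0,[0,-20,0],[0,0,0]],
    [0,[0,0,0],[0,0,0]],
  ],
)

```text
time_s: 32.25
ee_pos: [501.7, 25.8, 170.4]
ee_rot: [-180.0, 0.0, -175.6]
force: [-0.6, 0.7, 0.1]
gripper_width: 77.7
gripper_force: 0.0
```

```bash
python3 look.py
python3 - <<'E'
from h import *
p=cams.grab_frame("top"); save(p,"pl.png",(170,140,330,260),5)
E
```

```text
top
[[ 246.4  166.9  620.5  264.8  621.   264.9   96.6   42.4   -6.4]
 [ 254.4  213.8  481.5  241.3  482.   241.6   96.4   42.     4.2]
 [ 202.9  218.4  472.3  391.3  472.8  391.8   96.1   42.7    4.7]
 [ 484.4  218.8  449.7 -413.8  450.1 -414.1   96.4   43.5    7.3]]
60 130 [488.6  45.4  66.6]
75 1 [473.3  79.4  75.2]
scene
[[366.4 264.  487.6 246.9 485.4 246.9  95.8  39.9   4.8]
 [403.1 293.9 476.7 396.8 476.3 396.4  96.   40.5   4.6]
 [340.1 295.6 625.8 269.7 624.9 269.5  95.7  42.1  -6.6]]
60 307 [505.7  42.3  67.1]
75 9 [510.   26.1  76.6]
[501.6  28.2 170.3] [ 180.    -0.  -175.5] -92.67349988310546
```

View pics/pl.png

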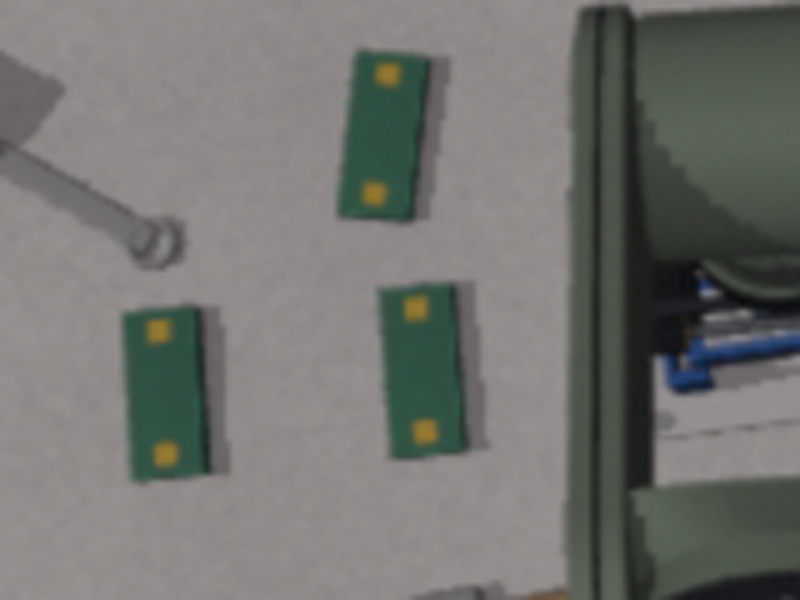

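```bash
python3 -c "
from workcell import env
print([ (a,getattr(env,a)) for a in dir(env) if a[0]!='_'])"
```

```text
[('Unreachable', <class 'workcell.Unreachable'>), ('finger_overhang', 22.0)]
```

servo_tool(
  steps=[
    [0,[0,40,0],[0,0,0]],
    [0,[0,40,0],[0,0,0]],
    [0,[0,40,0],[0,0,0]],
    [0,[0,40,0],[0,0,0]],
    [0,[0,40,0],[0,0,0]],
    [0,[0,17,30],[0,0,0]],
    [0,[0,0,40],[0,0,0]],
    [0,[0,0,30],[0,0,0]],
    [0,[0,0,20],[0,0,0]],
    [0,[0,0,0],[0,0,0]],
  ],
)

```text
time_s: 33.4
ee_pos: [481.5, 244.7, 47.6]
ee_rot: [-179.9, -0.4, -175.3]
force: [0.3, -0.0, -0.3]
gripper_width: 91.5
gripper_force: 0.0
```

servo_tool(
  steps=[
    [0,[0,0,10],[0,0,0]],
    [0,[0,0,10],[0,0,0]],
    [0,[0,0,4],[0,0,0]],
    [0,[0,0,0],[0,0,0]],
    [0,[0,0,0],[0,0,0]],
    [0,[0,0,0],[0,0,0]],
    [0,[0,0,0],[0,0,0]],
    [0,[0,0,0],[0,0,0]],
    [0,[0,0,0],[0,0,0]],
    [0,[0,0,0],[0,0,0]],
  ],
)

```text
time_s: 34.4
ee_pos: [484.4, 244.4, 26.5]
ee_rot: [180.0, 0.0, -175.4]
force: [0.1, 0.5, -0.8]
gripper_width: 91.3
gripper_force: 0.0
```

Run:
```python
from h import *
p=cams.grab_frame("scene"); save(p,"tip.png",(320,210,420,300),7); print(state()["ee_pos"])
```

```text
[484.34277745 244.35203807  26.41654513]
```

View pics/tip.png

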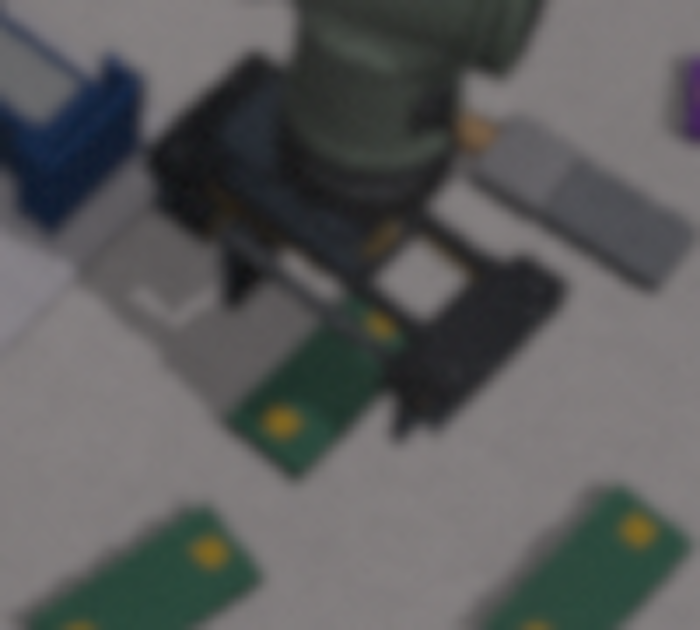

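servo_tool(
  steps=[
    [0,[0,0,1],[0,0,0]],
    [0,[0,0,1],[0,0,0]],
    [0,[0,0,1],[0,0,0]],
    [0,[0,0,0],[0,0,0]],
    [0,[0,0,0],[0,0,0]],
    [0,[0,0,0],[0,0,0]],
    [0,[0,0,1],[0,0,0]],
    [0,[0,0,1],[0,0,0]],
    [0,[0,0,0],[0,0,0]],
    [0,[0,0,0],[0,0,0]],
  ],
  squeeze=25,
)

```text
time_s: 35.45
ee_pos: [484.3, 244.3, 21.3]
ee_rot: [180.0, -0.0, -175.4]
force: [1.0, 0.0, 0.9]
gripper_width: 90.9
gripper_force: 0.0
```

servo_tool(
  steps=[
    [0,[0,0,1],[0,0,0]],
    [0,[0,0,1],[0,0,0]],
    [0,[0,0,1],[0,0,0]],
    [0,[0,0,1],[0,0,0]],
    [0,[0,0,0],[0,0,0]],
    [0,[0,0,0],[0,0,0]],
    [0,[0,0,0],[0,0,0]],
    [0,[0,0,0],[0,0,0]],
    [0,[0,0,0],[0,0,0]],
    [0,[0,0,0],[0,0,0]],
  ],
)

```text
time_s: 36.45
ee_pos: [484.3, 244.4, 17.4]
ee_rot: [180.0, 0.0, -175.4]
force: [0.4, -0.1, 0.7]
gripper_width: 91.3
gripper_force: 0.0
```

servo_tool(
  steps=[
    [0,[0,0,1],[0,0,0]],
    [0,[0,0,1],[0,0,0]],
    [0,[0,0,0],[0,0,0]],
    [0,[0,0,0],[0,0,0]],
    [0,[0,0,0],[0,0,0]],
    [0,[0,0,0],[0,0,0]],
    [0,[0,0,0],[0,0,0]],
    [0,[0,0,0],[0,0,0]],
    [0,[0,0,0],[0,0,0]],
    [0,[0,0,0],[0,0,0]],
  ],
)

```text
time_s: 37.45
ee_pos: [484.3, 244.4, 15.4]
ee_rot: [180.0, 0.0, -175.4]
force: [-0.7, -0.1, 0.2]
gripper_width: 91.3
gripper_force: 0.0
```

servo_tool(
  steps=[
    [0,[0,0,1],[0,0,0]],
    [0,[0,0,1],[0,0,0]],
    [0,[0,0,0],[0,0,0]],
    [0,[0,0,0],[0,0,0]],
    [0,[0,0,0],[0,0,0]],
    [0,[0,0,0],[0,0,0]],
    [0,[0,0,0],[0,0,0]],
    [0,[0,0,0],[0,0,0]],
    [0,[0,0,0],[0,0,0]],
    [0,[0,0,0],[0,0,0]],
  ],
)

```text
time_s: 38.45
ee_pos: [484.3, 244.4, 13.4]
ee_rot: [180.0, 0.0, -175.4]
force: [-0.2, -0.1, -0.2]
gripper_width: 91.2
gripper_force: 0.0
```

servo_tool(
  steps=[
    [100,[0,0,0],[0,0,0]],
    [120,[0,0,0],[0,0,0]],
    [140,[0,0,0],[0,0,0]],
    [160,[0,0,0],[0,0,0]],
    [160,[0,0,0],[0,0,0]],
    [160,[0,0,0],[0,0,0]],
    [160,[0,0,0],[0,0,0]],
    [160,[0,0,0],[0,0,0]],
    [160,[0,0,0],[0,0,0]],
    [160,[0,0,0],[0,0,0]],
  ],
)

```text
time_s: 39.45
ee_pos: [484.4, 244.4, 13.4]
ee_rot: [180.0, 0.0, -175.4]
force: [0.4, -0.0, -0.0]
gripper_width: 34.1
gripper_force: 0.0
```

servo_tool(
  steps=[
    [0,[0,0,0],[0,0,0]],
    [0,[0,0,0],[0,0,0]],
    [0,[0,0,0],[0,0,0]],
    [0,[0,0,0],[0,0,0]],
    [0,[0,0,0],[0,0,0]],
    [0,[0,0,2],[0,0,0]],
    [0,[0,0,2],[0,0,0]],
    [0,[0,0,2],[0,0,0]],
    [0,[0,0,2],[0,0,0]],
    [0,[0,0,2],[0,0,0]],
  ],
)

```text
time_s: 40.45
ee_pos: [484.3, 244.3, 3.1]
ee_rot: [180.0, -0.0, -175.4]
force: [-0.4, -0.4, -1.0]
gripper_width: 91.2
gripper_force: 0.0
```

servo_tool(
  steps=[
    [0,[0,0,1],[0,0,0]],
    [0,[0,0,1],[0,0,0]],
    [0,[0,0,1],[0,0,0]],
    [0,[0,0,1],[0,0,0]],
    [0,[0,0,0],[0,0,0]],
    [0,[0,0,0],[0,0,0]],
    [0,[0,0,0],[0,0,0]],
    [0,[0,0,0],[0,0,0]],
    [0,[0,0,0],[0,0,0]],
    [0,[0,0,0],[0,0,0]],
  ],
)

```text
time_s: 41.45
ee_pos: [484.4, 244.4, -0.6]
ee_rot: [180.0, 0.0, -175.4]
force: [-0.1, 0.1, 0.6]
gripper_width: 91.1
gripper_force: 0.0
```

Run:
```python
from h import *
# height of the gripper's parts seen in the scene depth, near the tool
p=cams.grab_frame("scene"); w=cloud(p); s=state(); print(s["ee_pos"],s["qpos"])
c,si=np.cos(np.radians(4.6)),np.sin(np.radians(4.6))
d=w-s["ee_pos"]; a=d[...,0]*c+d[...,1]*si; b=-d[...,0]*si+d[...,1]*c
for lo,hi in((44,50),(50,56),(56,62),(-62,-44)):
    k=(abs(a)<20)&(b>lo)&(b<hi); print(lo,hi,np.nanpercentile(w[k][:,2],[5,25,50,75]).round(1))
print("bench",np.nanmedian(w[(abs(d[...,0])<60)&(b>65)&(b<85)][:,2]))
```

```text
[484.35778856 244.37514737  -0.58399946] [ 2.55559690e+01  2.75397416e+01  1.08968296e+02  4.37850693e-03
  4.34844213e+01 -6.90456475e+01]
44 50 [ 12.5 268.7 373.5 393.9]
50 56 [ -0.7 111.5 374.5 388.1]
56 62 [ -1.1  64.5 359.3 376.5]
-62 -44 [2.000e-01 5.720e+01 4.107e+02 4.276e+02]
bench 5.99527139120562
```

servo_tool(
  steps=[
    [0,[0,0,1],[0,0,0]],
    [0,[0,0,1],[0,0,0]],
    [0,[0,0,1],[0,0,0]],
    [0,[0,0,1],[0,0,0]],
    [150,[0,0,0],[0,0,0]],
    [150,[0,0,0],[0,0,0]],
    [150,[0,0,0],[0,0,0]],
    [150,[0,0,0],[0,0,0]],
    [150,[0,0,0],[0,0,0]],
    [150,[0,0,0],[0,0,0]],
  ],
)

```text
time_s: 42.5
ee_pos: [484.4, 244.4, -4.6]
ee_rot: [180.0, 0.0, -175.4]
force: [-0.1, 0.3, 0.2]
gripper_width: 46.1
gripper_force: 0.0
```

servo_tool(
  steps=[
    [255,[0,0,0],[0,0,0]],
    [255,[0,0,0],[0,0,0]],
    [255,[0,0,0],[0,0,0]],
    [255,[0,0,0],[0,0,0]],
    [255,[0,0,0],[0,0,0]],
    [255,[0,0,0],[0,0,0]],
    [255,[0,0,0],[0,0,0]],
    [255,[0,0,0],[0,0,0]],
    [255,[0,0,0],[0,0,0]],
    [255,[0,0,0],[0,0,0]],
  ],
)

```text
time_s: 43.5
ee_pos: [484.4, 244.4, -4.6]
ee_rot: [180.0, 0.0, -175.4]
force: [0.1, 0.2, 0.9]
gripper_width: 43.8
gripper_force: 25.0
```

servo_tool(
  steps=[
    [255,[0,0,-5],[0,0,0]],
    [255,[0,0,-15],[0,0,0]],
    [255,[0,0,-25],[0,0,0]],
    [255,[0,0,-25],[0,0,0]],
    [255,[0,0,-25],[0,0,0]],
    [255,[0,0,-25],[0,0,0.139]],
    [255,[0,0,-10],[0,0,0.139]],
    [255,[0,0,0],[0,0,0.139]],
    [255,[0,0,0],[0,0,0.139]],
    [255,[0,0,0],[0,0,0.139]],
  ],
)

```text
time_s: 44.5
ee_pos: [484.1, 244.2, 125.7]
ee_rot: [180.0, 0.0, 144.4]
force: [-0.2, -0.5, -1.1]
gripper_width: 44.2
gripper_force: 25.0
```

servo_tool(
  steps=[
    [255,[0,0,0],[0,0,0.139]],
    [255,[0,0,0],[0,0,0.139]],
    [255,[0,0,0],[0,0,0.139]],
    [255,[0,0,0],[0,0,0.139]],
    [255,[0,0,0],[0,0,0.139]],
    [255,[0,0,0],[0,0,0.139]],
    [255,[0,0,0],[0,0,0]],
    [255,[0,0,0],[0,0,0]],
    [255,[0,0,0],[0,0,0]],
    [255,[0,0,0],[0,0,0]],
  ],
)

```text
time_s: 45.5
ee_pos: [484.3, 244.3, 125.4]
ee_rot: [-180.0, -0.0, 97.1]
force: [0.8, -0.3, -0.3]
gripper_width: 44.0
gripper_force: 25.0
```

```bash
python3 d.py 503.5 42.3 120 96.8
```

```text
[484.3 244.3 125.4] [-180.    -0.    97.1] [-202.8   -5.7    5.4] 0.004479649329598186
```

servo_tool(
  steps=[
    [255,[-30,-1,0],[0,0,0.004]],
    [255,[-30,-1,0],[0,0,0]],
    [255,[-30,-1,0],[0,0,0]],
    [255,[-30,-1,0],[0,0,0]],
    [255,[-30,-1,0],[0,0,0]],
    [255,[-30,-0.7,0],[0,0,0]],
    [255,[-22.8,0,0],[0,0,0]],
    [255,[0,0,0],[0,0,0]],
    [255,[0,0,0],[0,0,0]],
    [255,[0,0,0],[0,0,0]],
  ],
)

```text
time_s: 46.5
ee_pos: [502.6, 43.1, 125.4]
ee_rot: [180.0, -0.0, 96.8]
force: [-0.8, 0.7, -0.0]
gripper_width: 43.5
gripper_force: 25.0
```

```bash
python3 d.py 503.5 42.3 64 96.8
```

```text
[502.6  43.1 125.4] [180.   -0.   96.8] [-0.9  0.8 61.4] 0.00018157825887800283
```

servo_tool(
  steps=[
    [255,[-0.8,0.8,10],[0,0,0]],
    [255,[0,0,12],[0,0,0]],
    [255,[0,0,12],[0,0,0]],
    [255,[0,0,10],[0,0,0]],
    [255,[0,0,8],[0,0,0]],
    [255,[0,0,4],[0,0,0]],
    [255,[0,0,3],[0,0,0]],
    [255,[0,0,0],[0,0,0]],
    [255,[0,0,0],[0,0,0]],
    [255,[0,0,0],[0,0,0]],
  ],
)

```text
time_s: 47.5
ee_pos: [503.9, 41.6, 66.8]
ee_rot: [179.9, -0.0, 96.8]
force: [0.3, -0.3, -0.3]
gripper_width: 43.8
gripper_force: 25.0
```

servo_tool(
  steps=[
    [255,[0,0,2],[0,0,0]],
    [255,[0,0,1],[0,0,0]],
    [255,[0,0,0],[0,0,0]],
    [0,[0,0,0],[0,0,0]],
    [0,[0,0,0],[0,0,0]],
    [0,[0,0,0],[0,0,0]],
    [0,[0,0,0],[0,0,0]],
    [0,[0,0,0],[0,0,0]],
    [0,[0,0,-20],[0,0,0]],
    [0,[0,0,-40],[0,0,0]],
  ],
)

```text
time_s: 48.5
ee_pos: [501.2, 41.4, 121.4]
ee_rot: [-179.6, -0.0, 96.8]
force: [-0.2, 0.1, -0.7]
gripper_width: 91.0
gripper_force: 0.0
```

servo_tool(
  steps=[
    [0,[30,0,-10],[0,0,-0.14]],
    [0,[30,0,0],[0,0,-0.14]],
    [0,[30,0,0],[0,0,-0.14]],
    [0,[30,0,0],[0,0,-0.14]],
    [0,[0,0,0],[0,0,-0.14]],
    [0,[0,0,0],[0,0,-0.14]],
    [0,[0,0,0],[0,0,-0.14]],
    [0,[0,0,0],[0,0,-0.14]],
    [0,[0,0,0],[0,0,-0.14]],
    [0,[0,0,0],[0,0,-0.08]],
  ],
)

```text
time_s: 49.5
ee_pos: [465.3, 153.8, 133.4]
ee_rot: [180.0, -0.0, 173.8]
force: [0.4, 0.5, -0.1]
gripper_width: 91.4
gripper_force: 0.0
```

```bash
python3 look.py; python3 d.py 624 266.5 70 173.6
```

```text
top
[[ 324.8  201.7  511.1   37.1  512.4   36.1   88.7   48.1  -83. ]
 [ 202.1  218.6  471.5  393.7  472.5  394.4   96.3   39.3    6.6]
 [ 491.7  235.3  402.9 -430.5  403.2 -430.9   96.5   44.2    6.8]]
60 13 [482.1  44.4  69.1]
75 463 [504.6  35.   80.7]
scene
[[319.9 217.6 479.3  14.1 477.8  12.2 105.5  49.7 -83.7]
 [403.  294.  477.3 396.8 476.3 396.3  96.1  40.6   4.3]
 [340.  295.6 626.  269.7 625.1 269.5  96.2  42.1  -6.6]]
60 45 [526.3  42.5  65.6]
75 328 [505.1  42.4  81.9]
[465.3 153.8 133.4] [180.   -0.  173.5] -66.58483923254295
[465.3 153.8 133.4] [180.   -0.  173.5] [-145.   129.9   63.4] -0.0012740795630665274
```

servo_tool(
  steps=[
    [0,[-30,27,0],[0,0,0]],
    [0,[-30,27,0],[0,0,0]],
    [0,[-30,27,0],[0,0,0]],
    [0,[-30,27,0],[0,0,0]],
    [0,[-25,22,30],[0,0,0]],
    [0,[0,0,33],[0,0,0]],
    [0,[0,0,20],[0,0,0]],
    [0,[0,0,0],[0,0,0]],
    [0,[0,0,0],[0,0,0]],
    [0,[0,0,0],[0,0,0]],
  ],
)

```text
time_s: 50.6
ee_pos: [625.1, 267.1, 52.3]
ee_rot: [179.9, 0.2, 173.5]
force: [-0.4, -0.0, -0.4]
gripper_width: 90.7
gripper_force: 0.0
```

```bash
python3 d.py 624 266.5 -7 173.6
```

```text
[625.1 267.1  52.3] [179.9   0.2 173.5] [ 1.2 -0.8 59.3] -0.0017907759520287294
```

servo_tool(
  steps=[
    [0,[1,-0.5,15],[0,0,0]],
    [0,[0,0,15],[0,0,0]],
    [0,[0,0,15],[0,0,0]],
    [0,[0,0,8],[0,0,0]],
    [0,[0,0,3],[0,0,0]],
    [0,[0,0,3],[0,0,0]],
    [255,[0,0,0],[0,0,0]],
    [255,[0,0,0],[0,0,0]],
    [255,[0,0,0],[0,0,0]],
    [255,[0,0,0],[0,0,0]],
  ],
  squeeze=30,
)

```text
time_s: 51.6
ee_pos: [623.3, 266.4, -8.2]
ee_rot: [180.0, 0.0, 173.5]
force: [-0.1, 0.1, -0.7]
gripper_width: 62.2
gripper_force: 0.0
```

servo_tool(
  steps=[
    [255,[0,0,0],[0,0,0]],
    [255,[0,0,0],[0,0,0]],
    [255,[0,0,0],[0,0,0]],
    [255,[0,0,0],[0,0,0]],
    [255,[0,0,-5],[0,0,0]],
    [255,[0,0,-15],[0,0,0]],
    [255,[0,0,-30],[0,0,0]],
    [255,[0,0,-40],[0,0,0]],
    [255,[0,0,-40],[0,0,0]],
    [255,[0,0,-40],[0,0,0]],
  ],
)

```text
time_s: 52.6
ee_pos: [622.9, 266.2, 164.3]
ee_rot: [180.0, 0.1, 173.5]
force: [1.1, 0.1, -0.9]
gripper_width: 43.7
gripper_force: 30.0
```

servo_tool(
  steps=[
    [255,[0,0,-25],[0,0,0.14]],
    [255,[0,0,-25],[0,0,0.14]],
    [255,[0,0,-10],[0,0,0.14]],
    [255,[0,0,0],[0,0,0.14]],
    [255,[0,0,0],[0,0,0.14]],
    [255,[0,0,0],[0,0,0.14]],
    [255,[0,0,0],[0,0,0.14]],
    [255,[0,0,0],[0,0,0.14]],
    [255,[0,0,0],[0,0,0.14]],
    [255,[0,0,0],[0,0,0.14]],
  ],
)

```text
time_s: 53.6
ee_pos: [622.9, 266.2, 222.7]
ee_rot: [179.9, -0.0, 93.0]
force: [0.2, -0.4, -1.8]
gripper_width: 43.8
gripper_force: 30.0
```

```bash
python3 d.py 622 -308 220 93
```

```text
[622.9 266.2 222.7] [179.9  -0.   93. ] [-573.4  -30.8    2.5] -0.00011845834128374826
```

servo_tool(
  steps=[
    [255,[-38,-2,0],[0,0,0]],
    [255,[-38,-2,0],[0,0,0]],
    [255,[-38,-2,0],[0,0,0]],
    [255,[-38,-2,0],[0,0,0]],
    [255,[-38,-2,0],[0,0,0]],
    [255,[-38,-2,0],[0,0,0]],
    [255,[-38,-2,0],[0,0,0]],
    [255,[-38,-2,0],[0,0,0]],
    [255,[-38,-2,0],[0,0,0]],
    [255,[-38,-2,0],[0,0,0]],
  ],
)

```text
time_s: 54.6
ee_pos: [624.8, -115.8, 222.8]
ee_rot: [179.9, 0.0, 93.3]
force: [0.5, 0.7, 0.1]
gripper_width: 43.7
gripper_force: 30.0
```

servo_tool(
  steps=[
    [255,[-38,-2,0],[0,0,0]],
    [255,[-38,-2,0],[0,0,0]],
    [255,[-38,-2,0],[0,0,0]],
    [255,[-38,-2,0],[0,0,0]],
    [255,[-38,-2,0],[0,0,0]],
    [255,[0,0,40],[0,0,0]],
    [255,[0,0,40],[0,0,0]],
    [255,[0,0,40],[0,0,0]],
    [255,[0,0,0],[0,0,0]],
    [255,[0,0,0],[0,0,0]],
  ],
)

```text
time_s: 55.6
ee_pos: [626.5, -304.7, 102.6]
ee_rot: [180.0, 0.0, 93.3]
force: [0.8, -1.1, -0.1]
gripper_width: 43.9
gripper_force: 30.0
```

```bash
python3 d.py 622 -308 -4 93
```

```text
[ 626.5 -304.7  102.6] [180.    0.   93.3] [ -3.   -4.7 106.6] 0.005642228392599806
```

servo_tool(
  steps=[
    [255,[-3,-4.5,25],[0,0,0]],
    [255,[0,0,25],[0,0,0]],
    [255,[0,0,25],[0,0,0]],
    [255,[0,0,18],[0,0,0]],
    [255,[0,0,8],[0,0,0]],
    [255,[0,0,4],[0,0,0]],
    [255,[0,0,0],[0,0,0]],
    [255,[0,0,0],[0,0,0]],
    [255,[0,0,0],[0,0,0]],
    [255,[0,0,0],[0,0,0]],
  ],
)

```text
time_s: 56.6
ee_pos: [622.2, -307.9, -2.8]
ee_rot: [179.9, 0.0, 93.3]
force: [0.0, 0.2, -0.8]
gripper_width: 43.7
gripper_force: 30.0
```

servo_tool(
  steps=[
    [255,[0,0,1],[0,0,0]],
    [0,[0,0,0],[0,0,0]],
    [0,[0,0,0],[0,0,0]],
    [0,[0,0,0],[0,0,0]],
    [0,[0,0,0],[0,0,0]],
    [0,[0,0,0],[0,0,0]],
    [0,[0,0,-20],[0,0,0]],
    [0,[0,0,-40],[0,0,0]],
    [0,[0,0,-40],[0,0,0]],
    [0,[0,0,-40],[0,0,0]],
  ],
)

```text
time_s: 57.6
ee_pos: [621.6, -307.6, 136.7]
ee_rot: [-180.0, -0.0, 93.3]
force: [0.0, -1.0, -0.8]
gripper_width: 91.0
gripper_force: 0.0
```

servo_tool(
  steps=[
    [0,[30,-30,0],[0,0,0.14]],
    [0,[30,-30,0],[0,0,0.14]],
    [0,[30,-30,0],[0,0,0.14]],
    [0,[0,0,0],[0,0,0.14]],
    [0,[0,0,0],[0,0,0.14]],
    [0,[0,0,0],[0,0,0.14]],
    [0,[0,0,0],[0,0,0.14]],
    [0,[0,0,0],[0,0,0.14]],
    [0,[0,0,0],[0,0,0.14]],
    [0,[0,0,0],[0,0,0.14]],
  ],
)

```text
time_s: 58.6
ee_pos: [540.0, -211.3, 135.4]
ee_rot: [-180.0, -0.0, 12.8]
force: [-0.1, 0.2, 0.1]
gripper_width: 91.3
gripper_force: 0.0
```

```bash
python3 look.py
```

```text
top
[[322.1 202.  510.5  44.9 511.4  44.9 106.2  48.6 -82.9]
 [202.9 218.4 472.2 391.4 472.6 391.7  95.8  42.6   4.5]]
60 12 [481.9  50.9  70.6]
75 556 [503.8  42.8  80.7]
scene
[[ 230.5  185.1  624.1 -303.9  623.3 -305.6  100.8   40.9  -86.8]
 [ 320.1  217.4  478.5   14.1  477.3   12.1  105.1   49.6  -83.1]
 [ 403.   293.9  477.1  396.6  476.3  396.4   96.1   40.8    4.4]]
60 44 [525.3  44.8  66.5]
75 329 [505.8  44.1  81.7]
[ 540.  -211.3  135.4] [180.   -0.   13.1] 54.361234199866566
```

```bash
python3 d.py 406 -429.5 60 6.8
```

```text
[ 540.  -211.3  135.4] [180.   -0.   13.1] [-180.   182.1   75.4] 0.1103871789014942
```

servo_tool(
  steps=[
    [0,[0,0,0],[0,0,0.11]],
    [0,[-26,33,0],[0,0,0]],
    [0,[-26,33,0],[0,0,0]],
    [0,[-26,33,0],[0,0,0]],
    [0,[-26,33,0],[0,0,0]],
    [0,[-27,34,0],[0,0,0]],
    [0,[-28,35,35],[0,0,0]],
    [0,[0,0,40],[0,0,0]],
    [0,[0,0,0],[0,0,0]],
    [0,[0,0,0],[0,0,0]],
  ],
)

```text
time_s: 59.7
ee_pos: [408.9, -424.8, 64.6]
ee_rot: [-179.9, 0.0, 6.9]
force: [0.2, -1.0, 0.2]
gripper_width: 91.3
gripper_force: 0.0
```

servo_tool(
  steps=[
    [0,[0,0,0],[0,0,0]],
    [0,[0,0,0],[0,0,0]],
    [0,[0,0,0],[0,0,0]],
    [0,[0,0,0],[0,0,0]],
    [0,[0,0,0],[0,0,0]],
    [0,[0,0,0],[0,0,0]],
    [0,[0,0,0],[0,0,0]],
    [0,[0,0,0],[0,0,0]],
    [0,[0,0,0],[0,0,0]],
    [0,[0,0,0],[0,0,0]],
  ],
)

```text
time_s: 60.7
ee_pos: [408.8, -425.1, 64.5]
ee_rot: [-180.0, 0.0, 6.8]
force: [-0.6, -0.1, 0.4]
gripper_width: 91.0
gripper_force: 0.0
```

```bash
python3 d.py 406 -429.5 -7.5 6.8
```

```text
[ 408.8 -425.1   64.5] [-180.     0.     6.8] [-3.2  4.  72. ] -3.137152795740305e-05
```

servo_tool(
  steps=[
    [0,[-3,4,15],[0,0,0]],
    [0,[0,0,15],[0,0,0]],
    [0,[0,0,15],[0,0,0]],
    [0,[0,0,15],[0,0,0]],
    [0,[0,0,6],[0,0,0]],
    [0,[0,0,3],[0,0,0]],
    [0,[0,0,3],[0,0,0]],
    [255,[0,0,0],[0,0,0]],
    [255,[0,0,0],[0,0,0]],
    [255,[0,0,0],[0,0,0]],
  ],
)

```text
time_s: 61.7
ee_pos: [406.5, -429.8, -6.9]
ee_rot: [180.0, -0.0, 6.8]
force: [0.5, 0.8, 1.0]
gripper_width: 70.0
gripper_force: 0.0
```

servo_tool(
  steps=[
    [255,[0,0,0],[0,0,0]],
    [255,[0,0,0],[0,0,0]],
    [255,[0,0,0],[0,0,0]],
    [255,[0,0,0],[0,0,0]],
    [255,[0,0,0],[0,0,0]],
    [255,[0,0,-5],[0,0,0]],
    [255,[0,0,-15],[0,0,0]],
    [255,[0,0,-30],[0,0,0]],
    [255,[0,0,-40],[0,0,0]],
    [255,[0,0,-40],[0,0,0]],
  ],
)

```text
time_s: 62.7
ee_pos: [405.9, -428.9, 123.6]
ee_rot: [-179.9, 0.0, 6.8]
force: [0.6, -0.5, -0.7]
gripper_width: 43.7
gripper_force: 30.0
```

servo_tool(
  steps=[
    [255,[0,0,0],[0,0,-0.137]],
    [255,[0,0,0],[0,0,-0.137]],
    [255,[0,0,0],[0,0,-0.137]],
    [255,[0,0,0],[0,0,-0.137]],
    [255,[0,0,0],[0,0,-0.137]],
    [255,[0,0,0],[0,0,-0.137]],
    [255,[0,0,0],[0,0,-0.137]],
    [255,[0,0,0],[0,0,-0.137]],
    [255,[0,0,0],[0,0,-0.137]],
    [255,[0,0,0],[0,0,-0.137]],
  ],
)

```text
time_s: 63.7
ee_pos: [406.1, -429.2, 122.6]
ee_rot: [-180.0, -0.0, 85.6]
force: [0.4, -0.3, -1.3]
gripper_width: 43.5
gripper_force: 30.0
```

```bash
python3 d.py 622 -308 90 93.2
```

```text
[ 406.1 -429.2  122.6] [-180.    -0.    85.6] [137.3 206.   32.6] -0.1321823032293242
```

servo_tool(
  steps=[
    [255,[0,0,0],[0,0,-0.132]],
    [255,[16,32,0],[0,0,0]],
    [255,[16,32,0],[0,0,0]],
    [255,[16,32,0],[0,0,0]],
    [255,[16,32,0],[0,0,0]],
    [255,[15,32,0],[0,0,0]],
    [255,[15,31,0],[0,0,0]],
    [255,[15,31,0],[0,0,0]],
    [255,[0,0,30],[0,0,0]],
    [255,[0,0,0],[0,0,0]],
  ],
)

```text
time_s: 64.7
ee_pos: [620.5, -307.3, 88.5]
ee_rot: [-179.6, -0.3, 93.0]
force: [-1.2, 0.6, -1.1]
gripper_width: 43.7
gripper_force: 30.0
```

servo_tool(
  steps=[
    [255,[0,0,20],[0,0,0]],
    [255,[0,0,20],[0,0,0]],
    [255,[0,0,0],[0,0,0]],
    [255,[0,0,0],[0,0,0]],
    [255,[0,0,0],[0,0,0]],
    [255,[0,0,0],[0,0,0]],
    [255,[0,0,0],[0,0,0]],
    [255,[0,0,0],[0,0,0]],
    [255,[0,0,0],[0,0,0]],
    [255,[0,0,0],[0,0,0]],
  ],
)

```text
time_s: 65.7
ee_pos: [622.6, -309.5, 52.6]
ee_rot: [180.0, -0.0, 92.9]
force: [-1.0, -0.3, -1.0]
gripper_width: 43.7
gripper_force: 30.0
```

```bash
python3 d.py 622 -308 11.5 93.2
```

```text
[ 622.6 -309.5   52.6] [180.   -0.   92.9] [ 1.5 -0.5 41.1] -0.005783557213988688
```

servo_tool(
  steps=[
    [255,[1.5,-0.5,15],[0,0,0]],
    [255,[0,0,15],[0,0,0]],
    [255,[0,0,7],[0,0,0]],
    [255,[0,0,3],[0,0,0]],
    [255,[0,0,1],[0,0,0]],
    [255,[0,0,0],[0,0,0]],
    [255,[0,0,0],[0,0,0]],
    [0,[0,0,0],[0,0,0]],
    [0,[0,0,0],[0,0,0]],
    [0,[0,0,0],[0,0,0]],
  ],
)

```text
time_s: 66.7
ee_pos: [622.2, -308.1, 12.0]
ee_rot: [180.0, 0.0, 92.9]
force: [-0.3, 0.7, -0.5]
gripper_width: 64.9
gripper_force: 0.0
```

servo_tool(
  steps=[
    [0,[0,0,0],[0,0,0]],
    [0,[0,0,0],[0,0,0]],
    [0,[0,0,-20],[0,0,0]],
    [0,[0,0,-40],[0,0,0]],
    [0,[0,0,-40],[0,0,0]],
    [0,[0,0,-40],[0,0,0]],
    [0,[0,0,-40],[0,0,0]],
    [0,[0,0,-30],[0,0,0]],
    [0,[0,0,0],[0,0,0]],
    [0,[0,0,0],[0,0,0]],
  ],
)

```text
time_s: 67.7
ee_pos: [622.0, -308.1, 222.0]
ee_rot: [179.9, 0.0, 92.9]
force: [-0.2, -0.2, -0.0]
gripper_width: 91.1
gripper_force: 0.0
```

```bash
python3 d.py 475.5 393.5 -7.5 184.6
```

```text
[ 622.  -308.1  222. ] [179.9   0.   92.9] [ 708.1 -111.5  229.1] -1.601106480051453
```

servo_tool(
  steps=[
    [0,[39,-6,0],[0,0,0]],
    [0,[39,-6,0],[0,0,0]],
    [0,[39,-6,0],[0,0,0]],
    [0,[39,-6,0],[0,0,0]],
    [0,[39,-6,0],[0,0,0]],
    [0,[39,-6,0],[0,0,0]],
    [0,[39,-6,0],[0,0,0]],
    [0,[39,-6,0],[0,0,0]],
    [0,[39,-6,0],[0,0,0]],
    [0,[39,-6,0],[0,0,0]],
  ],
)

```text
time_s: 68.7
ee_pos: [540.9, 79.8, 219.6]
ee_rot: [-179.8, 0.0, 92.9]
force: [1.1, -0.4, 1.3]
gripper_width: 91.2
gripper_force: 0.0
```

servo_tool(
  steps=[
    [0,[39,-6,0],[0,0,0]],
    [0,[39,-6,0],[0,0,0]],
    [0,[39,-6,0],[0,0,0]],
    [0,[39,-6,0],[0,0,0]],
    [0,[39,-6,0],[0,0,0]],
    [0,[39,-6,0],[0,0,0]],
    [0,[39,-6,0],[0,0,0]],
    [0,[39,-6,0],[0,0,0]],
    [0,[0,0,0],[0,0,-0.14]],
    [0,[0,0,0],[0,0,-0.14]],
  ],
)

```text
time_s: 69.7
ee_pos: [477.6, 388.4, 218.9]
ee_rot: [-179.7, 0.1, 109.4]
force: [-0.8, -1.2, 0.7]
gripper_width: 91.6
gripper_force: 0.0
```

servo_tool(
  steps=[
    [0,[0,0,0],[0,0,-0.14]],
    [0,[0,0,0],[0,0,-0.14]],
    [0,[0,0,0],[0,0,-0.14]],
    [0,[0,0,0],[0,0,-0.14]],
    [0,[0,0,0],[0,0,-0.14]],
    [0,[0,0,0],[0,0,-0.14]],
    [0,[0,0,0],[0,0,-0.14]],
    [0,[0,0,0],[0,0,-0.14]],
    [0,[0,0,0],[0,0,-0.14]],
    [0,[0,0,0],[0,0,-0.06]],
  ],
)

```text
time_s: 70.7
ee_pos: [478.2, 387.0, 219.2]
ee_rot: [-179.9, -0.2, -175.2]
force: [-1.6, 0.1, 0.1]
gripper_width: 91.2
gripper_force: 0.0
```

```bash
python3 look.py; python3 d.py 475.5 393.5 -7.5 184.6
```

```text
top
[[ 444.   159.7  624.2 -311.5  624.6 -312.2  109.6   46.4  -86.6]
 [ 322.   201.9  510.7   45.1  511.3   45.3  105.3   48.3  -83.2]
 [ 203.   218.6  471.6  391.   472.6  391.7   95.8   42.6    4.5]]
60 15 [482.3  44.4  67.8]
75 556 [503.8  42.8  80.8]
scene
[[ 229.8  183.5  621.7 -311.5  620.8 -313.5  116.3   45.1  -87.3]
 [ 320.   217.6  479.4   14.3  477.4   13.1  104.    48.3  -84.3]
 [ 403.   293.9  477.2  396.7  476.   396.4   96.7   40.8    4.4]]
60 46 [526.5  46.3  66.4]
75 331 [505.3  43.6  81.6]
[478.2 387.  219.5] [-179.9   -0.2 -175.5] -56.61494488016875
[478.2 387.  219.5] [-179.9   -0.2 -175.5] [  1.5   7.1 227. ] -0.001300247816036642
```

servo_tool(
  steps=[
    [0,[1.5,7,30],[0,0,0]],
    [0,[0,0,35],[0,0,0]],
    [0,[0,0,35],[0,0,0]],
    [0,[0,0,30],[0,0,0]],
    [0,[0,0,30],[0,0,0]],
    [0,[0,0,20],[0,0,0]],
    [0,[0,0,0],[0,0,0]],
    [0,[0,0,0],[0,0,0]],
    [0,[0,0,0],[0,0,0]],
    [0,[0,0,0],[0,0,0]],
  ],
)

```text
time_s: 71.8
ee_pos: [477.7, 395.1, 43.0]
ee_rot: [179.9, 0.1, -175.5]
force: [0.9, -0.4, -0.6]
gripper_width: 91.1
gripper_force: 0.0
```

```bash
python3 d.py 475.5 393.5 -7.5 184.6
```

```text
[477.7 395.1  43. ] [ 179.9    0.1 -175.5] [ 2.5 -1.5 50.5] -0.001372324093147137
```

servo_tool(
  steps=[
    [0,[2.5,-1.5,12],[0,0,0]],
    [0,[0,0,15],[0,0,0]],
    [0,[0,0,12],[0,0,0]],
    [0,[0,0,6],[0,0,0]],
    [0,[0,0,3],[0,0,0]],
    [0,[0,0,2.5],[0,0,0]],
    [0,[0,0,0],[0,0,0]],
    [255,[0,0,0],[0,0,0]],
    [255,[0,0,0],[0,0,0]],
    [255,[0,0,0],[0,0,0]],
  ],
)

```text
time_s: 72.8
ee_pos: [474.8, 393.0, -8.5]
ee_rot: [180.0, 0.0, -175.5]
force: [-0.4, 0.2, 0.2]
gripper_width: 70.3
gripper_force: 0.0
```

servo_tool(
  steps=[
    [255,[0,0,0],[0,0,0]],
    [255,[0,0,0],[0,0,0]],
    [255,[0,0,0],[0,0,0]],
    [255,[0,0,0],[0,0,0]],
    [255,[0,0,0],[0,0,0]],
    [255,[0,0,-5],[0,0,0]],
    [255,[0,0,-15],[0,0,0]],
    [255,[0,0,-35],[0,0,0]],
    [255,[0,0,-40],[0,0,0]],
    [255,[0,0,-40],[0,0,0]],
  ],
)

```text
time_s: 73.8
ee_pos: [474.2, 392.4, 127.3]
ee_rot: [-180.0, -0.1, -175.5]
force: [1.1, 0.2, -1.3]
gripper_width: 43.6
gripper_force: 30.0
```

servo_tool(
  steps=[
    [255,[0,0,-40],[0,0,0.14]],
    [255,[0,0,-40],[0,0,0.14]],
    [255,[0,0,-15],[0,0,0.14]],
    [255,[0,0,0],[0,0,0.14]],
    [255,[0,0,0],[0,0,0.14]],
    [255,[0,0,0],[0,0,0.14]],
    [255,[0,0,0],[0,0,0.14]],
    [255,[0,0,0],[0,0,0.14]],
    [255,[0,0,0],[0,0,0.14]],
    [255,[0,0,0],[0,0,0.14]],
  ],
)

```text
time_s: 74.8
ee_pos: [474.4, 392.5, 221.1]
ee_rot: [-180.0, 0.0, 104.0]
force: [-0.2, -0.0, -1.5]
gripper_width: 43.7
gripper_force: 30.0
```

```bash
python3 d.py 622 -309 225 93.2
```

```text
[474.4 392.5 221.1] [-180.    0.  104.] [-716.4  -26.4   -3.6] 0.18837645304460496
```

servo_tool(
  steps=[
    [255,[0,0,-3],[0,0,0.094]],
    [255,[0,0,0],[0,0,0.094]],
    [255,[-39,6,0],[0,0,0]],
    [255,[-39,6,0],[0,0,0]],
    [255,[-39,6,0],[0,0,0]],
    [255,[-39,6,0],[0,0,0]],
    [255,[-39,6,0],[0,0,0]],
    [255,[-39,6,0],[0,0,0]],
    [255,[-39,6,0],[0,0,0]],
    [255,[-39,6,0],[0,0,0]],
  ],
)

```text
time_s: 75.8
ee_pos: [541.6, 82.7, 224.2]
ee_rot: [-180.0, 0.0, 93.6]
force: [0.9, 0.5, -1.3]
gripper_width: 43.5
gripper_force: 30.0
```

servo_tool(
  steps=[
    [255,[-39,6,0],[0,0,0]],
    [255,[-39,6,0],[0,0,0]],
    [255,[-39,6,0],[0,0,0]],
    [255,[-39,6,0],[0,0,0]],
    [255,[-39,6,0],[0,0,0]],
    [255,[-39,6,0],[0,0,0]],
    [255,[-39,6,0],[0,0,0]],
    [255,[-39,6,0],[0,0,0]],
    [255,[-39,6,0],[0,0,0]],
    [255,[-39,6,0],[0,0,0]],
  ],
)

```text
time_s: 76.8
ee_pos: [625.6, -302.6, 224.0]
ee_rot: [-180.0, -0.0, 93.5]
force: [1.1, -0.2, -0.8]
gripper_width: 44.1
gripper_force: 30.0
```

servo_tool(
  steps=[
    [255,[0,0,30],[0,0,0]],
    [255,[0,0,40],[0,0,0]],
    [255,[0,0,40],[0,0,0]],
    [255,[0,0,30],[0,0,0]],
    [255,[0,0,0],[0,0,0]],
    [255,[0,0,0],[0,0,0]],
    [255,[0,0,0],[0,0,0]],
    [255,[0,0,0],[0,0,0]],
    [255,[0,0,0],[0,0,0]],
    [255,[0,0,0],[0,0,0]],
  ],
)

```text
time_s: 77.8
ee_pos: [626.3, -301.3, 85.1]
ee_rot: [179.9, 0.0, 93.6]
force: [0.1, 0.0, -1.3]
gripper_width: 43.7
gripper_force: 30.0
```

```bash
python3 d.py 622 -309 24.5 93.2
```

```text
[ 626.3 -301.3   85.1] [179.9   0.   93.6] [-7.4 -4.9 60.6] 0.00617126915844285
```

servo_tool(
  steps=[
    [255,[-7,-5,15],[0,0,0]],
    [255,[0,0,20],[0,0,0]],
    [255,[0,0,15],[0,0,0]],
    [255,[0,0,7],[0,0,0]],
    [255,[0,0,3.5],[0,0,0]],
    [255,[0,0,0],[0,0,0]],
    [255,[0,0,0],[0,0,0]],
    [0,[0,0,0],[0,0,0]],
    [0,[0,0,0],[0,0,0]],
    [0,[0,0,0],[0,0,0]],
  ],
)

```text
time_s: 78.8
ee_pos: [621.6, -308.5, 24.0]
ee_rot: [180.0, 0.0, 93.6]
force: [-0.7, -0.4, 0.0]
gripper_width: 65.1
gripper_force: 0.0
```

servo_tool(
  steps=[
    [0,[0,0,0],[0,0,0]],
    [0,[0,0,0],[0,0,0]],
    [0,[0,0,-20],[0,0,0]],
    [0,[0,0,-40],[0,0,0]],
    [0,[0,0,-40],[0,0,0]],
    [0,[0,0,-40],[0,0,0]],
    [0,[0,0,-40],[0,0,0]],
    [0,[0,0,-30],[0,0,0]],
    [0,[0,0,0],[0,0,0]],
    [0,[0,0,0],[0,0,0]],
  ],
)

```text
time_s: 79.8
ee_pos: [621.4, -308.4, 234.1]
ee_rot: [179.9, 0.0, 93.5]
force: [0.4, 0.1, -0.6]
gripper_width: 90.9
gripper_force: 0.0
```

```bash
python3 d.py 616 -64.5 164 96.8
```

```text
[ 621.4 -308.4  234.1] [179.9   0.   93.5] [243.8   9.6  70. ] -0.056734912598818986
```

servo_tool(
  steps=[
    [0,[0,0,0],[0,0,-0.057]],
    [0,[30,3,0],[0,0,0]],
    [0,[30,3,0],[0,0,0]],
    [0,[30,3,0],[0,0,0]],
    [0,[30,3,0],[0,0,0]],
    [0,[30,3,0],[0,0,0]],
    [0,[30,3,0],[0,0,0]],
    [0,[30,3,0],[0,0,0]],
    [0,[33,2.4,0],[0,0,0]],
    [0,[0,0,0],[0,0,0]],
  ],
)

```text
time_s: 80.8
ee_pos: [614.5, -60.5, 231.5]
ee_rot: [-179.8, -0.2, 97.0]
force: [-0.0, -0.7, -0.2]
gripper_width: 90.9
gripper_force: 0.0
```

```bash
python3 d.py 616 -64.5 145 96.8
python3 - <<'E'
from h import *
p=cams.grab_frame("top"); b=blobs(p,"green",46);print(b.round(1)); w=cloud(p)
k=(abs(w[...,0]-622)<50)&(abs(w[...,1]+309)<65); z=w[...,2][k]; print(np.histogram(z,[-10,10,25,38,60]))
h=k&(w[...,2]>38)
print(w[h].mean(0),w[h].min(0),w[h].max(0))
E
```

```text
[614.5 -60.5 231.5] [-179.8   -0.2   97. ] [-4.4  1.3 86.5] 0.004235059033054085
[[ 484.4   89.   820.9 -430.5  819.8 -432.1  130.6   44.8   61.4]
 [ 445.1  159.3  617.8 -305.2  618.3 -305.   101.9   47.5  -86.2]
 [ 319.6  202.5  505.    51.1  505.7   50.6   89.8   46.3  -84.4]]
(array([609,  42,  32, 557]), array([-10,  10,  25,  38,  60]))
[ 622.19583377 -306.86568312   44.80110423] [ 597.72925167 -358.15904101   38.77398503] [ 647.19713546 -257.33108563   49.91403026]
```

servo_tool(
  steps=[
    [0,[-4,1.5,25],[0,0,0]],
    [0,[0,0,25],[0,0,0]],
    [0,[0,0,20],[0,0,0]],
    [0,[0,0,10],[0,0,0]],
    [0,[0,0,6],[0,0,0]],
    [0,[0,0,0],[0,0,0]],
    [255,[0,0,0],[0,0,0]],
    [255,[0,0,0],[0,0,0]],
    [255,[0,0,0],[0,0,0]],
    [255,[0,0,0],[0,0,0]],
  ],
  squeeze=20,
)

```text
time_s: 81.85
ee_pos: [618.0, -68.1, 148.2]
ee_rot: [179.9, 0.0, 96.8]
force: [-0.8, -0.3, 0.0]
gripper_width: 62.2
gripper_force: 0.0
```

servo_tool(
  steps=[
    [255,[0,0,0],[0,0,0]],
    [255,[0,0,0],[0,0,0]],
    [255,[0,0,0],[0,0,0]],
    [255,[0,0,0],[0,0,0]],
    [255,[0,0,0],[0,0,0]],
    [255,[0,0,0],[0,0,0]],
    [255,[0,0,0],[0,0,0]],
    [255,[0,0,0],[0,0,0]],
    [255,[0,0,0],[0,0,0]],
    [255,[0,0,0],[0,0,0]],
  ],
)

```text
time_s: 82.85
ee_pos: [616.3, -68.3, 147.5]
ee_rot: [-179.8, -0.0, 96.8]
force: [-5.1, -0.6, 2.7]
gripper_width: 23.8
gripper_force: 20.0
```

servo_tool(
  steps=[
    [255,[8,-1.5,0],[0,0,0]],
    [255,[12,0,0],[0,0,0]],
    [255,[12,0,0],[0,0,0]],
    [255,[12,0,0],[0,0,0]],
    [255,[12,0,0],[0,0,0]],
    [255,[10,0,0],[0,0,0]],
    [255,[8,0,0],[0,0,0]],
    [255,[8,0,0],[0,0,0]],
    [255,[6,0,0],[0,0,0]],
    [255,[6,0,0],[0,0,0]],
  ],
)

```text
time_s: 83.85
ee_pos: [605.9, 25.0, 147.5]
ee_rot: [179.9, 0.1, 96.9]
force: [3.5, -5.4, -2.2]
gripper_width: 23.8
gripper_force: 20.0
```

servo_tool(
  steps=[
    [255,[5,0,0],[0,0,0]],
    [255,[5,0,0],[0,0,0]],
    [255,[5,0,0],[0,0,0]],
    [255,[4,0,0],[0,0,0]],
    [255,[3,0,0],[0,0,0]],
    [255,[2,0,0],[0,0,0]],
    [255,[0,0,0],[0,0,0]],
    [255,[0,0,0],[0,0,0]],
    [255,[0,0,0],[0,0,0]],
    [255,[0,0,0],[0,0,0]],
  ],
)

```text
time_s: 84.85
ee_pos: [603.2, 49.2, 147.5]
ee_rot: [179.9, 0.0, 96.8]
force: [2.9, -3.5, -2.8]
gripper_width: 24.0
gripper_force: 20.0
```

servo_tool(
  steps=[
    [255,[1,0.5,0],[0,0,0]],
    [255,[1,0,0],[0,0,0]],
    [255,[1,0,0],[0,0,0]],
    [255,[1,0,0],[0,0,0]],
    [255,[1,0,0],[0,0,0]],
    [255,[0,0,0],[0,0,0]],
    [255,[0,0,0],[0,0,0]],
    [255,[0,0,0],[0,0,0]],
    [255,[0,0,0],[0,0,0]],
    [255,[0,0,0],[0,0,0]],
  ],
)

```text
time_s: 85.85
ee_pos: [603.0, 51.1, 147.5]
ee_rot: [179.9, 0.4, 96.9]
force: [2.7, -12.1, -2.7]
gripper_width: 23.7
gripper_force: 20.0
```

At the home stop (120 mm of travel, force up to 12 N). Release and check.

servo_tool(
  steps=[
    [255,[-2,0,0],[0,0,0]],
    [0,[0,0,0],[0,0,0]],
    [0,[0,0,0],[0,0,0]],
    [0,[0,0,0],[0,0,0]],
    [0,[0,0,0],[0,0,0]],
    [0,[0,0,0],[0,0,0]],
    [0,[0,0,-20],[0,0,0]],
    [0,[0,0,-40],[0,0,0]],
    [0,[0,0,-40],[0,0,0]],
    [0,[0,0,-10],[0,0,0]],
  ],
)

```text
time_s: 86.85
ee_pos: [604.5, 52.2, 262.8]
ee_rot: [179.5, 0.0, 96.8]
force: [0.1, -0.5, 0.6]
gripper_width: 90.7
gripper_force: 0.0
```

servo_tool(
  steps=[
    [0,[35,-10,0],[0,0,0]],
    [0,[35,-10,0],[0,0,0]],
    [0,[35,-10,0],[0,0,0]],
    [0,[35,-10,0],[0,0,0]],
    [0,[35,-10,0],[0,0,0]],
    [0,[35,-10,0],[0,0,0]],
    [0,[35,-10,0],[0,0,0]],
    [0,[35,-10,0],[0,0,0]],
    [0,[0,0,0],[0,0,0]],
    [0,[0,0,0],[0,0,0]],
  ],
)

```text
time_s: 87.85
ee_pos: [489.1, 320.7, 257.0]
ee_rot: [-180.0, 0.1, 96.9]
force: [-0.9, -0.0, 0.1]
gripper_width: 91.3
gripper_force: 0.0
```

Run:
```python
from h import *
p=cams.grab_frame("top"); a=p["color"][130:250,280:480]; b=blobs(p,"red",176,15); print(b[(abs(b[:,2]-605)<30)&(abs(b[:,3])<150)].round(1))
q=cams.grab_frame("scene"); c=q["color"][150:290,215:375]
im=np.vstack([cv2.resize(a,(480,288)),cv2.resize(c,(480,300))])[:,:,::-1]; cv2.imwrite("pics/end.png",im)
```

```text
[[316.5 158.1 600.   51.8 600.   51.9  22.7  20.1   7.9]]
```

View pics/end.png

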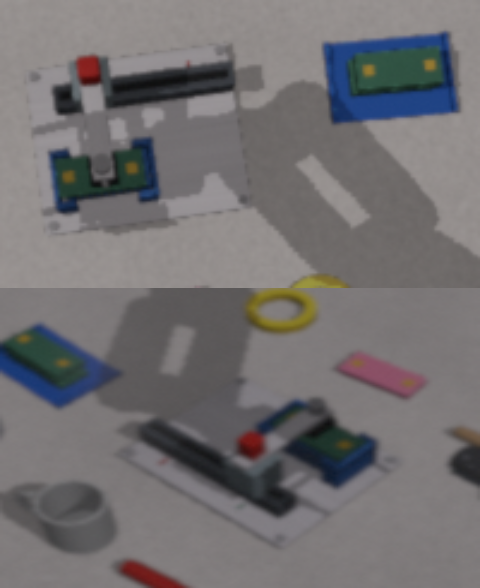

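The picture shows the clamp closed over the stack, with the roller at about (100,165) in the upper view, and the three spare plates piled in the tray at about (400,70). The clamp has travelled about 118 mm.

```bash
python3 -c "
from workcell import ticket
print(ticket.job_done())"
```

```text
the job is handed in; nothing more can be done
None
```

The job is handed in, with no verdict returned: the blue module and one green plate are in the pocket with the clamp pushed to its home stop, the other three green plates are piled flat in the tray, and roller lift was not measured directly.

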